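# Index the pot carousel to its next detent and load the empty pocket

## Task

The pot carousel on the weighing counter was left standing between two stations. Push it gently counter-clockwise (seen from above) by one of its pegs until its spring detent drops into the next notch, feeling for that and not forcing it on past the notch; then set the loose steel pot of garlic gently upright into the carousel's empty pocket, let go of it, and leave the carousel clicked in and the other things on the counter where they are.

Things in the scene. Friction and masses are not known exactly. Their poses are not given: they have to be found in the camera images.
- hub (a point): Centre of the carousel disc's top face, 54 mm above the counter; frame turns with it, z up. Disc 332 mm across. In this frame, counter-clockwise from x: places on radius 108 mm at 0, 60, 120.. 300 deg; that at 120 is the empty pocket, five hold fixed steel pots 58 mm across, 55 mm high over the disc. Hub cap 44 mm across, 22 high.
- peg (a point): Centre of the top, 104 mm above the counter, of one push peg, next to the empty pocket on its counter-clockwise side. Six such upright steel pegs, 14 mm thick, 50 mm high over the disc, stand on radius 148 mm at 30, 90, 150 (this one).. 330 deg in hub's frame. A shut gripper lowered over the empty pocket's outer edge can push this one counter-clockwise.
- pocket (a point): Centre of the empty pocket at disc-top height (its floor), turning with the carousel, on radius 108 mm: a black collar 8 mm high, 71 mm inside and 80 mm outside diameter. Frame parallel to hub's.
- carousel (a joint): Turn of the carousel, rad, counter-clockwise positive. Starts at 0.28 to 0.62 between two notches, held by friction. Notches are 60 deg apart; the next comes somewhere from 0.88 to 1.21, unknown: the detent is clamped differently each time. Never above 1.35 or below 0.2.
- plunger (a joint): Spring plunger of the detent, in a dark steel housing at the rim, far left; its black knob sticks out radially, 22 mm thick, at 40 mm height. Value in m: 0 (within 1 mm) with its roller home in a notch, about 0.006 (outward) riding on the rim.
- base: Fixed base of the carousel; origin on the axis at counter height. Feel of the carousel: it runs with 2 to 4 N of steady push at a peg (push slowly: it has 1.2 kg); over the last 0.06 rad before the notch the spring draws it in by itself; once in, resistance climbs within 0.05 rad (about 5, 11, then over 20 N). Let go anywhere there, it springs back home. Pushing above 20 N is too hard.
- tub: The loose steel pot filled with garlic that is to be loaded: a straight round pot 58 mm across, 50 mm high (garlic to 55 mm), about 0.18 kg (0.12 to 0.25), standing on the counter right of the carousel. Origin: centre of its underside; z up.
- bulb_a: Loose garlic bulb, 50 mm across, right of the carousel; leave alone. Origin: centre of its underside.
- bulb_b: Loose garlic bulb, 53 mm across, near left; leave alone. Origin: centre of its underside.
- weight: Brass check weight, 42 mm across, 56 high; leave alone. Origin: centre of its underside.
- tape: Roll of clear tape lying flat, 84 mm across, 24 high; leave alone. Origin: centre of its underside.
- label_roll: Roll of blank labels standing on its end, 66 mm across, 45 high; leave alone. Origin: centre of its underside.
- stapler: Stapler, left of the carousel, 130 by 36 mm, 41 high; leave alone. Origin: centre of its underside, x along it.
Things that resemble listed ones, but are neither listed nor needed, are in the scene too. Leave any orange or red look-alike of the tub alone.

How it is judged:
By the outcome, as a careful person would: the job done as asked, in the order asked, and still so for the second after the job is handed in, with the robot touching nothing.
It also fails if it takes over 67 s, if anything falls off the work surface, if the arm or the gripper's body presses on something with over 40 N, if the wrist force passes 120 N, or if a joint passes its speed limit or range.

## Robot

A 7-joint arm with a two-finger parallel gripper is mounted at the origin on the work surface. World frame = base frame: x ahead of the robot, y to its left, z up, the work surface at z = 0. Lengths are in m, angles in degrees, forces in N, time in s.
With the tool pointing down it reaches from about 0.4 to 0.85 m from the base axis. Payload 4.5 kg.
Tool frame: the origin (TCP) lies at the very end of the fingers, on their centre line; the grasp point (between the pads) lies 19 mm behind it; x points along the fingers, z is the direction in which the jaws open and shut, and the axes are right-handed (so a half turn about x gives the same grasp; the last joint's range is limited). The gripper opens to 85 mm and grips with 20 to 120 N. Pads are 22 mm wide; open, the fingers measure 114 mm over their backs; the gripper's body (76 mm by 85 mm) begins 54 mm behind the grasp point. The pads swing forward as they close: fully open they stand 13 mm farther back than shut.
Start: joints at [1.937, 39.483, -11.15, 89.685, 9.013, 51.709, -12.324], TCP at [0.625, 0, 0.231] pointing down, gripper open.
Joint ranges: [-172.22, 172.22], [-26.19, 119.32], [-84.43, 86.54], [7.71, 146.69], [-57.33, 237.33], [2.42, 119.75], [-152.13, 152.13]. Speed limits (degrees/s): [147.25, 147.25, 180, 180, 180, 180, 180].

## Interface

Orientations are given as a 3x3 rotation matrix whose columns are the frame's x, y, z axes.
In Python, from cell import read_state, snapshot, get_calibration, hand_in, boxes_of, silhouettes gives the robot as it stands.
- The arm moves only by the tool drive_tool, never from a script. Its argument "deltas" is a list of rows, each an object of numbers: "x", "y", "z": the shift along the tool's x, y, z in m; "rx", "ry", "rz": the turn, a rotation vector about the tool's x, y, z in rad; "claw": the finger opening in m, from 0 to 0.0854. In form: [{"x": .., "y": .., "z": .., "rx": .., "ry": .., "rz": .., "claw": ..}, ...]. A call has exactly 10 rows; each row shifts and turns the pose as measured when the row begins, along the tool's axes as they then stand; what a row does not reach is not made up. A row lasts 1/10 s, in which the tool goes at most 50 mm and 8.59 degrees, less where a joint would pass 70% of its speed; a pose out of reach is approached as far as the arm can. A call with a gripper value outside its range is refused whole. The fingers move at their own pace and stop on an object; the grip force is fixed at half the most. Time passes only in rows, so rows that do not move let the fingers close, or fill a call up. It gives the time, the measured TCP pose, the force and the opening at its end, in the units of the state.
- read_state(): the state, without advancing time (a new reading comes with each control period).
- snapshot(name): name is "scene" or "side" or "wrist"; returns (picture, depth): 420x560x3 uint8, red, green, blue; 420x560 float32, m along the optical axis (not along the pixel's ray), 0 where there is no reading.
- get_calibration(name): a dict with "intrinsics" (3x3 intrinsics, pixels), "view" (4x4, takes a point from world to camera coordinates). Camera axes: x right, y up, looking along -z (the intrinsics and any distortion apply to the point x, -y, -z); pixel columns grow to the right and rows downward; lengths in m; the calibration is good to about 2 mm. The wrist camera is an equidistant fisheye: a pixel r from the principal point sees the ray r / f radians off the axis. A picture is of the moment at which its call begins: read the wrist's pose just before it. get_calibration takes no time and is no camera call; for the wrist camera it gives the pose at the moment of the call.
- hand_in(): hands the job in, once; it reports no verdict.
Trained networks look in the newest picture that a camera, given by its name, has taken for a name from the list of things; names that differ only in an ending like _2 or _b are one class to them, and where a whole thing is asked for, a point or a joint stands for the part that bears it (a point fixed in the world has none). Each returns a list of dicts, best first, with "confidence" (0 to 1); they miss things now and then, are a little off and sometimes report something else, mostly with a low value. They report only what shows in the picture. A call takes as long as a camera call. They do not tell look-alikes from the thing itself.
- boxes_of(name, camera): "point" ([row, column] as shares, 0 to 1, of the picture: columns of its width, rows of its height, amid what is visible of it).
- silhouettes(name, camera): "pixels" (420x560 bool, what is visible of it) and "point" ([row, column] as shares, 0 to 1, of the picture: columns of its width, rows of its height, amid what is visible of it).
The state is a dict: "t": time; "joint_positions": joint angles; "dq": joint speeds; "tau": joint torques, N m; "position": TCP position; "tool_rot": TCP orientation; "force": force on the tool from outside, world axes, zero at the start; "torque": the same for the moment, N m; "grip_width": finger opening in m.
Only numpy, scipy, OpenCV 4.12 (cv2) and the standard library are available. Lean on these libraries where they do the work, as an engineer would, in place of code of your own. Each camera call takes 0.05 s, during which the arm holds its last target.

## Working session

There is one attempt and no reset: what is moved stays moved. The work goes in short steps, Python scripts to look and compute and a tool call to move; the robot and the scene stay as the last step left them, time stands still between calls to the robot, and variables do not carry over. Pictures are saved under pics/ and viewed, and the job is handed in when it is done.

Besides the shell and the picture viewer there is one more tool, called after "Emit:" by a JSON object that holds its "api" and its "payload", one argument or row to a line. drive_tool: Moves the arm, as the interface text tells. Its arguments: {"type":"object","properties":{"deltas":{"type":"array"}},"required":["deltas"]}

```bash
ls; mkdir -p pics; cat > h.py <<'E'
import numpy as np, cv2, json
from cell import *
def snap(name,fn=None):
    im,d=snapshot(name)
    if fn: cv2.imwrite('pics/'+fn,im[:,:,::-1])
    return im,d
def ray(name,cal,u,v):
    K=np.array(cal['intrinsics']);V=np.array(cal['view'])
    R=V[:3,:3];t=V[:3,3]
    x=(u-K[0,2])/K[0,0];y=(v-K[1,2])/K[1,1]
    if name=='wrist':
        r=np.hypot(x,y);s=np.sin(r)/max(r,1e-9);d=np.array([x*s,-y*s,-np.cos(r)])
    else: d=np.array([x,-y,-1.0])
    return -R.T@t,R.T@d
def at_z(name,cal,u,v,z):
    o,d=ray(name,cal,u,v);return o+d*(z-o[2])/d[2]
def proj(name,cal,p):
    K=np.array(cal['intrinsics']);V=np.array(cal['view'])
    c=V[:3,:3]@np.array(p)+V[:3,3];x,y,z=c[0],-c[1],-c[2]
    if name=='wrist':
        r=np.hypot(x,y);th=np.arctan2(r,z);x,y=x/r*th,y/r*th
    else:x,y=x/z,y/z
    return K[0,0]*x+K[0,2],K[1,1]*y+K[1,2]
def cloud(name,cal,d):
    K=np.array(cal['intrinsics']);V=np.array(cal['view'])
    v,u=np.mgrid[0:d.shape[0],0:d.shape[1]]
    x=(u-K[0,2])/K[0,0];y=(v-K[1,2])/K[1,1]
    if name=='wrist':
        r=np.hypot(x,y)+1e-12;th=np.tan(np.minimum(r,1.5));x,y=x/r*th,y/r*th
    P=np.stack([x*d,-y*d,-d],-1)
    return (P-V[:3,3])@V[:3,:3]
E
python3 - <<'E'
from h import *
s=read_state();print({k:np.round(v,3).tolist() for k,v in s.items()})
for n in ['scene','side','wrist']:
    c=get_calibration(n);print(n,np.round(c['intrinsics'],1).tolist(),np.round(c['view'],3).tolist(), [k for k in c])
    im,d=snap(n,n+'0.png'); np.save(n+'0.npy',d)
    print((d>0).mean(), d[d>0].min(), d.max())
E
```

```text
pics
{'t': 0.0, 'joint_positions': [1.936, 39.534, -11.145, 89.748, 9.013, 51.709, -12.324], 'dq': [0.0, 0.064, -0.031, -0.091, -0.007, 0.044, -0.0], 'tau': [0.001, -53.963, -1.267, -15.855, 0.009, 0.009, 0.0], 'position': [0.624, -0.0, 0.23], 'tool_rot': [[-0.002, -0.0, 1.0], [-0.0, 1.0, 0.0], [-1.0, -0.0, -0.002]], 'force': [0.309, -0.327, -0.571], 'torque': [0.022, -0.047, 0.043], 'grip_width': 0.086}
scene [[442.5, 0.0, 285.2], [0.0, 442.5, 211.8], [0.0, 0.0, 1.0]] [[0.882, 0.471, -0.002, -0.473], [-0.381, 0.717, 0.584, 0.18], [0.276, -0.515, 0.812, -1.456], [0.0, 0.0, 0.0, 1.0]] ['intrinsics', 'view']
0.9961394557823129 0.7195643 3.3140378
side [[452.9, 0.0, 279.1], [0.0, 452.9, 207.5], [0.0, 0.0, 1.0]] [[-0.792, -0.61, -0.003, 0.41], [0.318, -0.417, 0.851, -0.252], [-0.521, 0.674, 0.524, -1.081], [0.0, 0.0, 0.0, 1.0]] ['intrinsics', 'view']
0.9959098639455782 0.7558902 3.510542
wrist [[325.2, 0.0, 281.4], [0.0, 325.2, 214.0], [0.0, 0.0, 1.0]] [[1.0, 0.001, -0.003, -0.624], [-0.001, 0.958, -0.288, 0.038], [0.002, 0.288, 0.958, -0.379], [0.0, 0.0, 0.0, 1.0]] ['intrinsics', 'view']
0.9950680272108844 0.050033513 1.5190426
```

View pics/scene0.png

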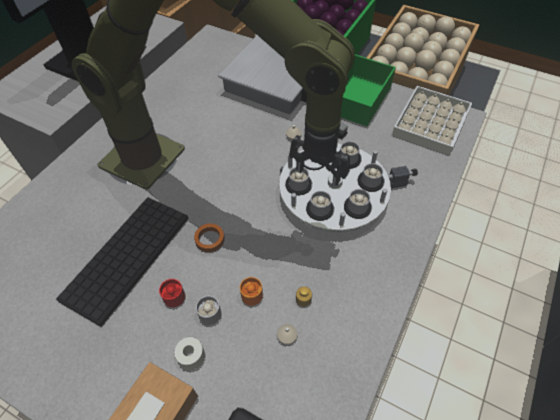

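View pics/side0.png

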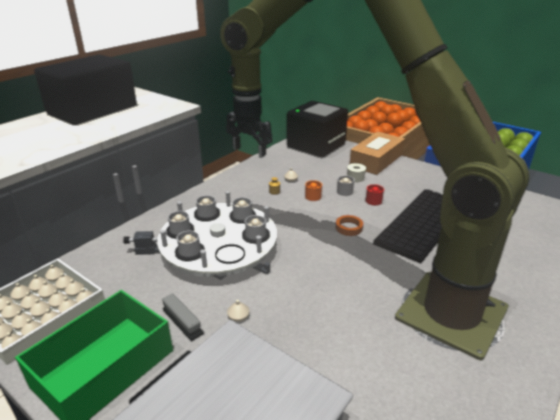

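View pics/wrist0.png

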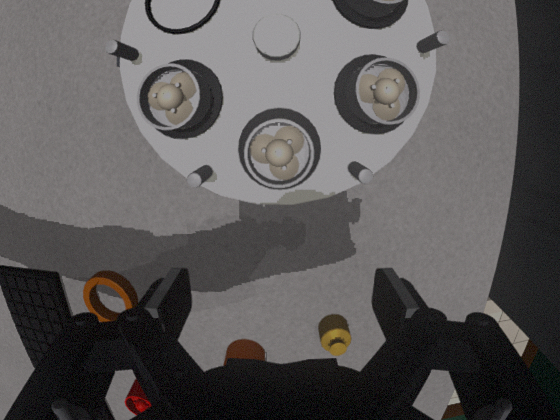

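The scene view shows the tub candidates: red pot (172,292), grey steel pot (207,310) and orange pot (251,291). The brass weight is at (304,295), and five fixed steel pots sit on the carousel. The tub is the grey loose one at (207,310). In the side view the empty collar is at (230,253). Next I'll measure.

```bash
python3 - <<'E'
from h import *
from scipy.optimize import least_squares
for n in ['scene','side','wrist']:
    d=np.load(n+'0.npy');c=get_calibration(n);P=cloud(n,c,d);im=cv2.imread('pics/%s0.png'%n)
    z=P[...,2];ok=(d>0)
    # counter level
    m=ok&(abs(z)<0.02)&(P[...,0]>0.3)&(P[...,0]<0.9)&(abs(P[...,1])<.5);print(n,'counter z',np.median(z[m]))
    g=im.min(2)>110
    m=ok&(z>0.046)&(z<0.064)&(P[...,0]>0.3)&(P[...,0]<1)&(P[...,1]>-0.1)&(P[...,1]<.5)
    num,lab,st,ce=cv2.connectedComponentsWithStats(m.astype(np.uint8));k=1+np.argmax(st[1:,4])
    mm=(lab==k);q=P[mm]
    print('disc z',np.median(q[:,2]),len(q))
    # outer rim: per-angle max radius
    c0=(q[:,:2].max(0)+q[:,:2].min(0))/2;print(q[:,:2].max(0),q[:,:2].min(0),c0)
    a=np.arctan2(q[:,1]-c0[1],q[:,0]-c0[0]);r=np.hypot(*(q[:,:2]-c0).T)
    e=[]
    for b in np.linspace(-np.pi,np.pi,90)[:-1]:
        s=np.where((a>=b)&(a<b+0.07))[0]
        if len(s)>3:
            j=s[np.argmax(r[s])]
            e.append(q[j,:2])
    e=np.array(e);f=lambda p:np.hypot(e[:,0]-p[0],e[:,1]-p[1])-p[2]
    s=least_squares(f,[*c0,.166],loss='soft_l1',f_scale=.003);print('circle',s.x,np.abs(f(s.x)).mean())
    if n!='scene':pass
    pm=ok&(z>0.085)&(z<0.125)&(np.hypot(P[...,0]-s.x[0],P[...,1]-s.x[1])<.17)
    num,lab,st,ce=cv2.connectedComponentsWithStats(pm.astype(np.uint8))
    for k in range(1,num):
        if st[k,4]>8:
            q=P[lab==k].copy();cc=(q.max(0)+q.min(0))/2;v=cc[:2]-s.x[:2];print('  blob',ce[k].round(),st[k,4],cc.round(3),'r',np.hypot(*v).round(3),'ang',np.degrees(np.arctan2(v[1],v[0])).round(1))
    for nm in ['tub','pocket','hub','peg','weight','bulb_a','tape','plunger','label_roll','stapler']:
        if nm in ['tub','hub','pocket','peg','plunger'] :
            snapshot(n)
            for b in boxes_of(nm,n)[:7]:
                print('  ',nm,round(b['confidence'],2),np.round(np.array(b['point'])[::-1]*[560,420]))
E
```

```text
scene counter z 0.00010813169211209078
disc z 0.05497906348401039 3964
[0.78534946 0.31826821] [ 0.45449695 -0.01197218] [0.61992321 0.15314802]
circle [0.62276152 0.15203742 0.16341132] 0.00919163174547786
  blob [350. 149.] 260 [0.618 0.261 0.098] r 0.109 ang 92.6
  blob [375. 153.] 32 [0.691 0.283 0.098] r 0.148 ang 62.4
  blob [290. 158.] 18 [0.473 0.149 0.096] r 0.15 ang -178.7
  blob [373. 172.] 317 [0.713 0.211 0.099] r 0.108 ang 33.4
  blob [299. 177.] 280 [0.528 0.097 0.097] r 0.109 ang -149.9
  blob [359. 199.] 346 [0.715 0.102 0.098] r 0.105 ang -28.2
  blob [384. 192.] 36 [0.768 0.158 0.097] r 0.146 ang 2.3
  blob [321. 200.] 343 [0.624 0.046 0.098] r 0.106 ang -89.6
  blob [294. 196.] 33 [0.55  0.024 0.097] r 0.148 ang -119.5
  blob [343. 216.] 37 [0.698 0.026 0.096] r 0.146 ang -59.1
   tub 0.86 [207. 306.]
   tub 0.74 [251. 293.]
   tub 0.71 [174. 289.]
   pocket 0.56 [335. 190.]
   hub 0.74 [339. 193.]
   peg 0.63 [342. 192.]
   plunger 0.52 [413. 172.]
side counter z 0.0016694236028478656
disc z 0.05580273847220748 4000
[0.77921809 0.31825649] [4.50696864e-01 3.16763
[... 1077 characters left out ...]
56] [0.61952496 0.10050938]
circle [0.61668194 0.10862701 0.13046807] 0.02229584436638586
  blob [381.   4.] 327 [0.712 0.185 0.096] r 0.122 ang 38.9
  blob [438.  39.] 276 [0.767 0.156 0.096] r 0.158 ang 17.6
  blob [116.  48.] 276 [0.472 0.149 0.096] r 0.15 ang 164.4
  blob [385.  91.] 3180 [0.714 0.101 0.097] r 0.098 ang -4.4
  blob [171.  97.] 3127 [0.528 0.097 0.097] r 0.09 ang -172.4
  blob [279. 154.] 3061 [0.622 0.045 0.097] r 0.064 ang -85.1
  blob [363. 174.] 266 [0.696 0.027 0.096] r 0.114 ang -45.7
  blob [196. 178.] 265 [0.549 0.023 0.096] r 0.109 ang -128.3
   tub 0.88 [136. 401.]
   tub 0.66 [245. 351.]
   pocket 0.63 [278.  88.]
   hub 0.88 [276.  88.]
   peg 0.81 [275.  87.]
```

```bash
cat >> h.py <<'E'
from scipy.optimize import least_squares
def wheel(n,c,d,hub=(0.620,0.153),fit=True,th0=None):
    """fit hub centre and angle from pots and pegs in the cloud; two-step"""
    P=cloud(n,c,d);z=P[...,2];hub=np.array(hub)
    R=np.hypot(P[...,0]-hub[0],P[...,1]-hub[1])
    pm=(d>0)&(z>0.085)&(z<0.125)&(R<.18)&(R>.06)
    num,lab,st,ce=cv2.connectedComponentsWithStats(pm.astype(np.uint8));B=[]
    for k in range(1,num):
        if st[k,4]>12 and st[k,0]>0 and st[k,1]>0:
            q=P[lab==k];cc=(q.max(0)+q.min(0))/2;ext=np.ptp(q[:,:2],axis=0).max()
            r=np.hypot(*(cc[:2]-hub))
            if abs(r-.148)<.012 and ext<.024:B.append((*cc[:2],.148,30))
            elif abs(r-.108)<.012 and .045<ext<.066:B.append((*cc[:2],.108,0))
    B=np.array(B)
    def res(p):
        v=B[:,:2]-p[:2];a=np.degrees(np.arctan2(v[:,1],v[:,0])-p[2])-B[:,3]
        k=np.round(a/60)*60+B[:,3]
        a=np.radians(k)+p[2]
        return (v-B[:,2:3]*np.stack([np.cos(a),np.sin(a)],1)).ravel()
    best=None
    for t in ([th0] if th0 is not None else np.radians([5,20,35,50])):
        s=least_squares(res,[*hub,t],loss='soft_l1',f_scale=.002)
        if best is None or s.cost<best.cost:best=s
    return best.x,np.abs(best.fun).mean(),len(B)
def loose(n,c,d,xy,rad=0.05,zlo=0.02):
    P=cloud(n,c,d);m=(d>0)&(np.hypot(P[...,0]-xy[0],P[...,1]-xy[1])<rad)&(P[...,2]>zlo)
    return P[m]
E
python3 - <<'E'
from h import *
for n in ['scene','side','wrist']:
    d=np.load(n+'0.npy');c=get_calibration(n)
    x,e,k=wheel(n,c,d);print(n,x.round(4),'deg',np.degrees(x[2]).round(2),e.round(4),k)
# loose pots
for n,pts in [('scene',{'tub':(207,310),'orange':(251,291),'red':(172,292),'weight':(304,295),'bulb_a':(287,335),'label':(189,352)}),('side',{'tub':(345,186),'orange':(313,190),'red':(374,195),'weight':(274,187),'bulb_a':(291,176)})]:
    d=np.load(n+'0.npy');c=get_calibration(n);P=cloud(n,c,d)
    for k,(u,v) in pts.items():
        p=P[v,u];q=loose(n,c,d,p[:2],.045);
        q2=q[q[:,2]>q[:,2].max()-.02]
        print(n,k,p.round(3),'top',q[:,2].max().round(3),'ctr',((q.max(0)+q.min(0))/2).round(3),np.ptp(q,axis=0).round(3))
im=cv2.imread('pics/scene0.png');cv2.imwrite('pics/crop1.png',cv2.resize(im[260:380,130:350],None,fx=3.5,fy=3.5,interpolation=cv2.INTER_CUBIC))
E
```

```text
scene [0.6205 0.1535 0.5511] deg 31.58 0.0004 10
side [0.617  0.1529 0.5468] deg 31.33 0.0006 11
wrist [0.6197 0.1529 0.548 ] deg 31.4 0.0003 7
scene tub [ 0.509 -0.359  0.049] top 0.057 ctr [ 0.503 -0.349  0.039] [0.059 0.059 0.037]
scene orange [ 0.578 -0.263  0.046] top 0.057 ctr [ 0.572 -0.254  0.038] [0.059 0.059 0.037]
scene red [ 0.402 -0.359  0.046] top 0.055 ctr [ 0.394 -0.354  0.038] [0.06  0.057 0.035]
scene weight [ 0.701 -0.209  0.045] top 0.059 ctr [ 0.698 -0.201  0.04 ] [0.041 0.042 0.039]
scene bulb_a [ 0.71  -0.318  0.037] top 0.049 ctr [ 0.706 -0.307  0.035] [0.049 0.047 0.029]
scene label [ 0.514 -0.456  0.002] top 0.05 ctr [ 0.524 -0.462  0.035] [0.065 0.065 0.03 ]
side tub [ 0.49  -0.33   0.038] top 0.058 ctr [ 0.498 -0.346  0.039] [0.058 0.056 0.038]
side orange [ 0.556 -0.234  0.043] top 0.055 ctr [ 0.566 -0.25   0.038] [0.056 0.055 0.035]
side red [ 0.38  -0.329  0.041] top 0.056 ctr [ 0.387 -0.349  0.038] [0.058 0.047 0.036]
side weight [ 0.686 -0.19   0.029] top 0.059 ctr [ 0.692 -0.202  0.039] [0.042 0.042 0.038]
side bulb_a [ 0.691 -0.294  0.027] top 0.049 ctr [ 0.699 -0.305  0.035] [0.045 0.042 0.029]
```

View pics/crop1.png

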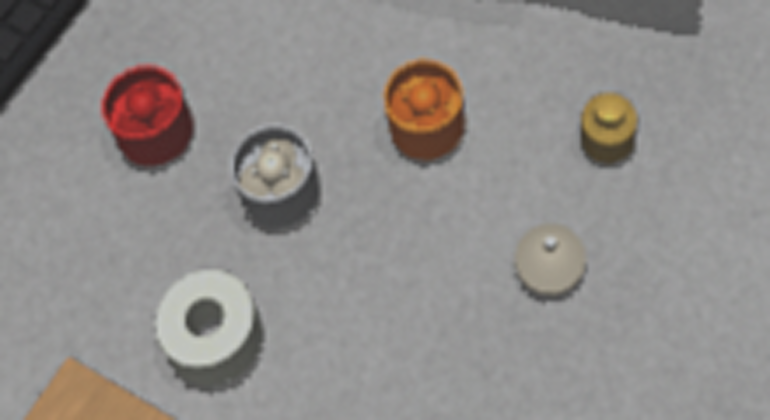

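The crop shows the steel-grey pot with white garlic at about (207,307), so that is the tub. The red and orange pots are the look-alikes. The fits give hub (0.619, 0.153), angle 31.4°, and the peg at (0.471, 0.149). I'll shut the gripper and go above the pocket's outer edge.

Emit:
{"api": "drive_tool", "payload": {
  "deltas": [
    {"y": 0.018, "z": -0.015, "claw": 0},
    {"y": 0.02, "z": -0.017, "claw": 0},
    {"y": 0.02, "z": -0.017, "claw": 0},
    {"y": 0.02, "z": -0.017, "claw": 0},
    {"y": 0.02, "z": -0.017, "claw": 0},
    {"y": 0.02, "z": -0.017, "claw": 0},
    {"y": 0.02, "z": -0.017, "claw": 0},
    {"y": 0.02, "z": -0.017, "claw": 0},
    {"y": 0.015, "z": -0.012, "claw": 0},
    {"y": 0.006, "z": -0.005, "claw": 0}
  ]
}}

```text
schema error: expected keys x, y, z, rx, ry, rz, claw
```

Emit:
{"api": "drive_tool", "payload": {
  "deltas": [
    {"x": 0, "y": 0.018, "z": -0.015, "rx": 0, "ry": 0, "rz": 0, "claw": 0},
    {"x": 0, "y": 0.02, "z": -0.017, "rx": 0, "ry": 0, "rz": 0, "claw": 0},
    {"x": 0, "y": 0.02, "z": -0.017, "rx": 0, "ry": 0, "rz": 0, "claw": 0},
    {"x": 0, "y": 0.02, "z": -0.017, "rx": 0, "ry": 0, "rz": 0, "claw": 0},
    {"x": 0, "y": 0.02, "z": -0.017, "rx": 0, "ry": 0, "rz": 0, "claw": 0},
    {"x": 0, "y": 0.02, "z": -0.017, "rx": 0, "ry": 0, "rz": 0, "claw": 0},
    {"x": 0, "y": 0.02, "z": -0.017, "rx": 0, "ry": 0, "rz": 0, "claw": 0},
    {"x": 0, "y": 0.02, "z": -0.017, "rx": 0, "ry": 0, "rz": 0, "claw": 0},
    {"x": 0, "y": 0.015, "z": -0.012, "rx": 0, "ry": 0, "rz": 0, "claw": 0},
    {"x": 0, "y": 0.006, "z": -0.005, "rx": 0, "ry": 0, "rz": 0, "claw": 0}
  ]
}}

```text
t: 2.65
position: [0.4711, 0.1839, 0.2311]
tool_rot: [[0.004, 0.005, 1.0], [-0.0, 1.0, -0.005], [-1.0, -0.0, 0.004]]
force: [-0.0, -0.3, -0.2]
grip_width: 0.0001
```

Emit:
{"api": "drive_tool", "payload": {
  "deltas": [
    {"x": 0.015, "y": 0, "z": 0, "rx": 0, "ry": 0, "rz": 0, "claw": 0},
    {"x": 0.02, "y": 0, "z": 0, "rx": 0, "ry": 0, "rz": 0, "claw": 0},
    {"x": 0.02, "y": 0, "z": 0, "rx": 0, "ry": 0, "rz": 0, "claw": 0},
    {"x": 0.02, "y": 0, "z": 0, "rx": 0, "ry": 0, "rz": 0, "claw": 0},
    {"x": 0.02, "y": 0, "z": 0, "rx": 0, "ry": 0, "rz": 0, "claw": 0},
    {"x": 0.02, "y": 0, "z": 0, "rx": 0, "ry": 0, "rz": 0, "claw": 0},
    {"x": 0.02, "y": 0, "z": 0, "rx": 0, "ry": 0, "rz": 0, "claw": 0},
    {"x": 0.012, "y": 0, "z": 0, "rx": 0, "ry": 0, "rz": 0, "claw": 0},
    {"x": 0.003, "y": 0, "z": 0, "rx": 0, "ry": 0, "rz": 0, "claw": 0},
    {"x": 0, "y": 0, "z": 0, "rx": 0, "ry": 0, "rz": 0, "claw": 0}
  ]
}}

```text
t: 3.65
position: [0.4801, 0.1819, 0.0774]
tool_rot: [[0.016, 0.009, 1.0], [0.0, 1.0, -0.009], [-1.0, 0.001, 0.016]]
force: [-0.0, -0.2, 0.6]
grip_width: -0.0004
```

```bash
cat > m.py <<'E'
from h import *
import sys
tag=sys.argv[1];ns=sys.argv[2:] or ['side']
s=read_state();p=np.array(s['position']);R=np.array(s['tool_rot'])
v=p[:2]-[.6195,.153];print('t',round(s['t'],2),'pos',p.round(4),'r',np.hypot(*v).round(4),'phi',np.degrees(np.arctan2(v[1],v[0])).round(2)%360,'yaw',np.degrees(np.arctan2(R[1,2],R[0,2])).round(2),'F',np.round(s['force'],1))
for n in ns:
    c=get_calibration(n);im,d=snap(n,f'{n}_{tag}.png');np.save(f'{n}_{tag}.npy',d)
    for k in range(1):
        x,e,nb=wheel(n,c,d);print(n,x[:2].round(4),'th',x[2].round(4),np.degrees(x[2]).round(2),e.round(4),nb)
E
python3 m.py a side wrist
```

```text
t 3.65 pos [0.4801 0.1819 0.0774] r 0.1423 phi 168.3 yaw -0.52 F [-0.  -0.2  0.6]
side [0.6165 0.1531] th 0.5434 31.13 0.0008 9
wrist [0.6164 0.1532] th 0.5539 31.73 0.0012 3
```

View pics/side_a.png

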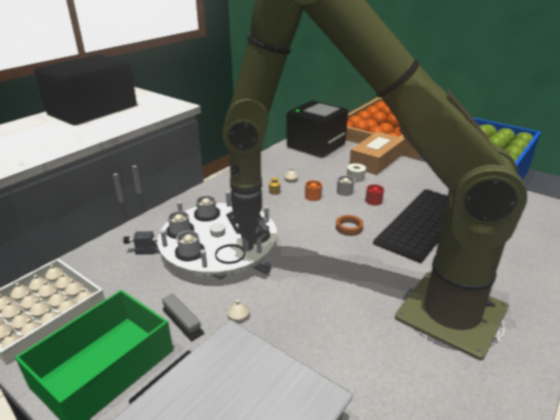

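View pics/wrist_a.png

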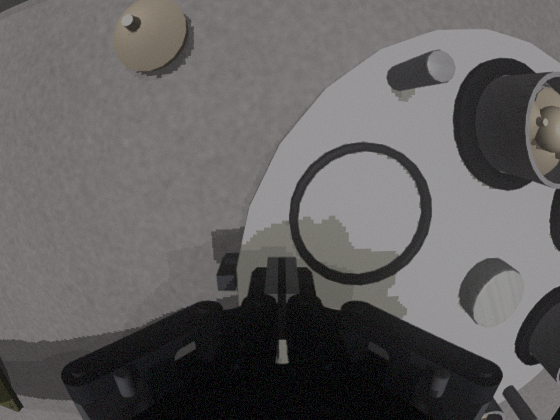

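Emit:
{"api": "drive_tool", "payload": {
  "deltas": [
    {"x": 0, "y": -0.004, "z": -0.003, "rx": 0, "ry": 0.008, "rz": 0, "claw": 0},
    {"x": 0, "y": -0.004, "z": -0.003, "rx": 0, "ry": 0.008, "rz": 0, "claw": 0},
    {"x": 0, "y": -0.003, "z": -0.002, "rx": 0, "ry": 0, "rz": 0, "claw": 0},
    {"x": 0, "y": -0.002, "z": 0, "rx": 0, "ry": 0, "rz": 0, "claw": 0},
    {"x": 0, "y": -0.002, "z": 0, "rx": 0, "ry": 0, "rz": 0, "claw": 0},
    {"x": 0, "y": -0.002, "z": 0, "rx": 0, "ry": 0, "rz": 0, "claw": 0},
    {"x": 0, "y": -0.002, "z": 0, "rx": 0, "ry": 0, "rz": 0, "claw": 0},
    {"x": 0, "y": -0.002, "z": 0, "rx": 0, "ry": 0, "rz": 0, "claw": 0},
    {"x": 0, "y": -0.002, "z": 0, "rx": 0, "ry": 0, "rz": 0, "claw": 0},
    {"x": 0, "y": -0.002, "z": 0, "rx": 0, "ry": 0, "rz": 0, "claw": 0}
  ]
}}

```text
t: 4.75
position: [0.473, 0.1613, 0.0803]
tool_rot: [[0.005, 0.004, 1.0], [0.011, 1.0, -0.004], [-1.0, 0.011, 0.005]]
force: [-0.5, 3.4, -0.8]
grip_width: -0.0
```

```bash
python3 m.py b side
```

```text
t 4.75 pos [0.473  0.1613 0.0803] r 0.1467 phi 176.76 yaw -0.23 F [-0.5  3.4 -0.8]
side [0.617  0.1531] th 0.5882 33.7 0.0017 8
```

Emit:
{"api": "drive_tool", "payload": {
  "deltas": [
    {"x": 0, "y": -0.003, "z": 0, "rx": -0.01, "ry": 0, "rz": -0.005, "claw": 0},
    {"x": 0, "y": -0.003, "z": 0, "rx": -0.015, "ry": 0, "rz": -0.005, "claw": 0},
    {"x": 0, "y": -0.003, "z": 0, "rx": -0.02, "ry": 0, "rz": 0, "claw": 0},
    {"x": 0, "y": -0.003, "z": 0, "rx": -0.02, "ry": 0, "rz": 0, "claw": 0},
    {"x": 0, "y": -0.003, "z": 0, "rx": -0.02, "ry": 0, "rz": 0, "claw": 0},
    {"x": 0, "y": -0.003, "z": 0, "rx": -0.02, "ry": 0, "rz": 0, "claw": 0},
    {"x": 0, "y": -0.003, "z": 0, "rx": -0.02, "ry": 0, "rz": 0, "claw": 0},
    {"x": 0, "y": -0.003, "z": 0, "rx": -0.02, "ry": 0, "rz": 0, "claw": 0},
    {"x": 0, "y": -0.002, "z": 0, "rx": -0.015, "ry": 0, "rz": 0, "claw": 0},
    {"x": 0, "y": -0.001, "z": 0, "rx": -0.01, "ry": 0, "rz": 0, "claw": 0}
  ]
}}

```text
t: 5.8
position: [0.4733, 0.1373, 0.0803]
tool_rot: [[0.005, -0.181, 0.983], [0.005, 0.983, 0.181], [-1.0, 0.004, 0.005]]
force: [-0.1, 3.6, -0.8]
grip_width: 0.0001
```

```bash
python3 - <<'E'
s=open('h.py').read()
s=s.replace("best=None\n","best=None\n    if n=='side': hub=np.array([.6172,.1531])\n    if n=='scene': hub=np.array([.6205,.1535])\n    w=(lambda p:np.r_[res(p),(p[:2]-hub)*5])\n").replace("least_squares(res,","least_squares(w,")
open('h.py','w').write(s)
E
python3 m.py c side scene
```

```text
t 5.8 pos [0.4733 0.1373 0.0803] r 0.1471 phi 186.11 yaw 10.45 F [-0.1  3.6 -0.8]
side [0.6171 0.153 ] th 0.7491 42.92 0.0007 8
scene [0.6205 0.1535] th -0.2903 -16.63 0.0004 10
```

Emit:
{"api": "drive_tool", "payload": {
  "deltas": [
    {"x": 0, "y": -0.0015, "z": 0, "rx": -0.006, "ry": 0, "rz": 0, "claw": 0},
    {"x": 0, "y": -0.0015, "z": 0, "rx": -0.006, "ry": 0, "rz": 0, "claw": 0},
    {"x": 0, "y": -0.0015, "z": 0, "rx": -0.006, "ry": 0, "rz": 0, "claw": 0},
    {"x": 0, "y": -0.0015, "z": 0, "rx": -0.006, "ry": 0, "rz": 0, "claw": 0},
    {"x": 0, "y": -0.0015, "z": 0, "rx": -0.006, "ry": 0, "rz": 0, "claw": 0},
    {"x": 0, "y": -0.0015, "z": 0, "rx": -0.006, "ry": 0, "rz": 0, "claw": 0},
    {"x": 0, "y": -0.0015, "z": 0, "rx": -0.006, "ry": 0, "rz": 0, "claw": 0},
    {"x": 0, "y": -0.0015, "z": 0, "rx": -0.006, "ry": 0, "rz": 0, "claw": 0},
    {"x": 0, "y": -0.0015, "z": 0, "rx": -0.006, "ry": 0, "rz": 0, "claw": 0},
    {"x": 0, "y": -0.001, "z": 0, "rx": -0.006, "ry": 0, "rz": 0, "claw": 0}
  ]
}}

```text
t: 6.9
position: [0.4762, 0.122, 0.0802]
tool_rot: [[0.004, -0.244, 0.97], [0.005, 0.97, 0.244], [-1.0, 0.004, 0.005]]
force: [-0.9, 4.3, 0.2]
grip_width: -0.0001
```

```bash
python3 m.py d side scene
```

```text
t 6.9 pos [0.4762 0.122  0.0802] r 0.1467 phi 192.19 yaw 14.15 F [-0.9  4.3  0.2]
side [0.6172 0.153 ] th -0.1906 -10.92 0.0005 8
scene [0.6205 0.1536] th 0.8602 49.29 0.0006 10
```

Emit:
{"api": "drive_tool", "payload": {
  "deltas": [
    {"x": 0, "y": -0.0007, "z": 0, "rx": -0.004, "ry": 0, "rz": 0, "claw": 0},
    {"x": 0, "y": -0.0007, "z": 0, "rx": -0.004, "ry": 0, "rz": 0, "claw": 0},
    {"x": 0, "y": -0.0007, "z": 0, "rx": -0.004, "ry": 0, "rz": 0, "claw": 0},
    {"x": 0, "y": -0.0007, "z": 0, "rx": -0.004, "ry": 0, "rz": 0, "claw": 0},
    {"x": 0, "y": -0.0007, "z": 0, "rx": -0.004, "ry": 0, "rz": 0, "claw": 0},
    {"x": 0, "y": -0.0007, "z": 0, "rx": -0.004, "ry": 0, "rz": 0, "claw": 0},
    {"x": 0, "y": -0.0007, "z": 0, "rx": -0.004, "ry": 0, "rz": 0, "claw": 0},
    {"x": 0, "y": -0.0007, "z": 0, "rx": -0.004, "ry": 0, "rz": 0, "claw": 0},
    {"x": 0, "y": -0.0007, "z": 0, "rx": -0.004, "ry": 0, "rz": 0, "claw": 0},
    {"x": 0, "y": -0.0007, "z": 0, "rx": -0.004, "ry": 0, "rz": 0, "claw": 0}
  ]
}}

```text
t: 8.0
position: [0.4783, 0.114, 0.0802]
tool_rot: [[0.004, -0.285, 0.958], [0.004, 0.958, 0.285], [-1.0, 0.003, 0.005]]
force: [-1.1, 3.2, 0.0]
grip_width: 0.0
```

```bash
python3 m.py e side scene
```

```text
t 8.0 pos [0.4783 0.114  0.0802] r 0.1465 phi 195.43 yaw 16.58 F [-1.1  3.2  0. ]
side [0.6171 0.153 ] th -0.1375 -7.88 0.0005 8
scene [0.6205 0.1535] th 0.9146 52.4 0.0005 10
```

Emit:
{"api": "drive_tool", "payload": {
  "deltas": [
    {"x": 0, "y": -0.0007, "z": 0, "rx": -0.004, "ry": 0, "rz": 0, "claw": 0},
    {"x": 0, "y": -0.0007, "z": 0, "rx": -0.004, "ry": 0, "rz": 0, "claw": 0},
    {"x": 0, "y": -0.0007, "z": 0, "rx": -0.004, "ry": 0, "rz": 0, "claw": 0},
    {"x": 0, "y": -0.0007, "z": 0, "rx": -0.004, "ry": 0, "rz": 0, "claw": 0},
    {"x": 0, "y": -0.0007, "z": 0, "rx": -0.004, "ry": 0, "rz": 0, "claw": 0},
    {"x": 0, "y": -0.0007, "z": 0, "rx": -0.004, "ry": 0, "rz": 0, "claw": 0},
    {"x": 0, "y": -0.0007, "z": 0, "rx": -0.004, "ry": 0, "rz": 0, "claw": 0},
    {"x": 0, "y": -0.0007, "z": 0, "rx": -0.004, "ry": 0, "rz": 0, "claw": 0},
    {"x": 0, "y": -0.0007, "z": 0, "rx": -0.004, "ry": 0, "rz": 0, "claw": 0},
    {"x": 0, "y": -0.0007, "z": 0, "rx": -0.004, "ry": 0, "rz": 0, "claw": 0}
  ]
}}

```text
t: 9.1
position: [0.4806, 0.1068, 0.0802]
tool_rot: [[0.004, -0.326, 0.945], [0.004, 0.945, 0.326], [-1.0, 0.002, 0.005]]
force: [-0.6, 2.8, 0.8]
grip_width: -0.0001
```

```bash
python3 m.py f side scene
```

```text
t 9.1 pos [0.4806 0.1068 0.0802] r 0.1464 phi 198.39 yaw 19.05 F [-0.6  2.8  0.8]
side [0.6172 0.1531] th -0.0801 -4.59 0.0004 8
scene [0.6205 0.1536] th 2.0123 115.3 0.0004 10
```

Emit:
{"api": "drive_tool", "payload": {
  "deltas": [
    {"x": 0, "y": -0.0007, "z": 0, "rx": -0.005, "ry": 0, "rz": 0, "claw": 0},
    {"x": 0, "y": -0.0007, "z": 0, "rx": -0.005, "ry": 0, "rz": 0, "claw": 0},
    {"x": 0, "y": -0.0007, "z": 0, "rx": -0.005, "ry": 0, "rz": 0, "claw": 0},
    {"x": 0, "y": -0.0007, "z": 0, "rx": -0.005, "ry": 0, "rz": 0, "claw": 0},
    {"x": 0, "y": -0.0007, "z": 0, "rx": -0.005, "ry": 0, "rz": 0, "claw": 0},
    {"x": 0, "y": -0.0007, "z": 0, "rx": -0.005, "ry": 0, "rz": 0, "claw": 0},
    {"x": 0, "y": -0.0007, "z": 0, "rx": -0.005, "ry": 0, "rz": 0, "claw": 0},
    {"x": 0, "y": -0.0007, "z": 0, "rx": -0.005, "ry": 0, "rz": 0, "claw": 0},
    {"x": 0, "y": -0.0007, "z": 0, "rx": -0.005, "ry": 0, "rz": 0, "claw": 0},
    {"x": 0, "y": -0.0007, "z": 0, "rx": -0.005, "ry": 0, "rz": 0, "claw": 0}
  ]
}}

```text
t: 10.2
position: [0.4833, 0.0945, 0.0799]
tool_rot: [[0.003, -0.372, 0.928], [-0.003, 0.928, 0.372], [-1.0, -0.004, 0.001]]
force: [-0.1, -0.4, 0.5]
grip_width: -0.0007
```

```bash
python3 m.py g side scene
```

```text
t 10.2 pos [0.4833 0.0945 0.0799] r 0.1483 phi 203.22 yaw 21.87 F [-0.1 -0.4  0.5]
side [0.6171 0.153 ] th 1.0555 60.47 0.0008 8
scene [0.6205 0.1535] th 0.0061 0.35 0.0004 10
```

The force dropped from about 3 N to about 0 while the wheel ran ahead to 60.4°, so the spring has drawn it in. I'll check the plunger against the previous pictures.

```bash
python3 - <<'E'
from h import *
s1=cv2.imread('pics/side_f.png');s2=cv2.imread('pics/side_g.png')
c1=cv2.imread('pics/scene_f.png');c2=cv2.imread('pics/scene_g.png')
f=lambda im,x,y:cv2.resize(im[y-20:y+20,x-30:x+30],None,fx=6,fy=6,interpolation=cv2.INTER_NEAREST)
cv2.imwrite('pics/plg.png',np.vstack([np.hstack([f(s1,140,242),f(s2,140,242)]),np.hstack([f(c1,402,176),f(c2,402,176)])]))
# cloud of knob
for n in ['side','scene']:
  c=get_calibration(n)
  for t in 'defg':
    d=np.load(f'{n}_{t}.npy');P=cloud(n,c,d)
    m=(P[...,0]>.70)&(P[...,1]>.15)&(P[...,2]>.034)&(P[...,2]<.046);
    v=P[m][:,:2]-[.619,.153];r=np.hypot(*v.T);k=(r>.17)&(r<.30);
    print(n,t,k.sum(),np.sort(r[k])[-12:].round(4), np.degrees(np.arctan2(*v[k].mean(0)[::-1])).round(1))
E
```

```text
side d 107 [0.2532 0.2537 0.2551 0.2572 0.2573 0.2575 0.2577 0.2589 0.2596 0.2597
 0.262  0.2626] 43.4
side e 107 [0.2489 0.2501 0.2507 0.2537 0.254  0.2543 0.2566 0.2566 0.2585 0.2593
 0.26   0.261 ] 43.7
side f 110 [0.2511 0.2522 0.2528 0.2536 0.2549 0.2552 0.2564 0.2577 0.2579 0.2584
 0.2606 0.2616] 43.6
side g 102 [0.2453 0.248  0.2481 0.2482 0.2487 0.2497 0.2514 0.2514 0.2533 0.2535
 0.2545 0.2553] 43.5
scene d 73 [0.2512 0.2514 0.2519 0.2535 0.2538 0.2544 0.255  0.2591 0.2596 0.2607
 0.2634 0.2635] 37.8
scene e 73 [0.2496 0.25   0.2511 0.2514 0.2524 0.2546 0.2564 0.2569 0.2571 0.2594
 0.2598 0.2641] 37.4
scene f 76 [0.2508 0.2509 0.251  0.2516 0.2525 0.2548 0.255  0.2554 0.2562 0.26
 0.2605 0.2646] 37.9
scene g 74 [0.2446 0.2462 0.2478 0.2488 0.2503 0.2507 0.2523 0.2531 0.2534 0.2542
 0.2551 0.2558] 37.8
```

View pics/plg.png

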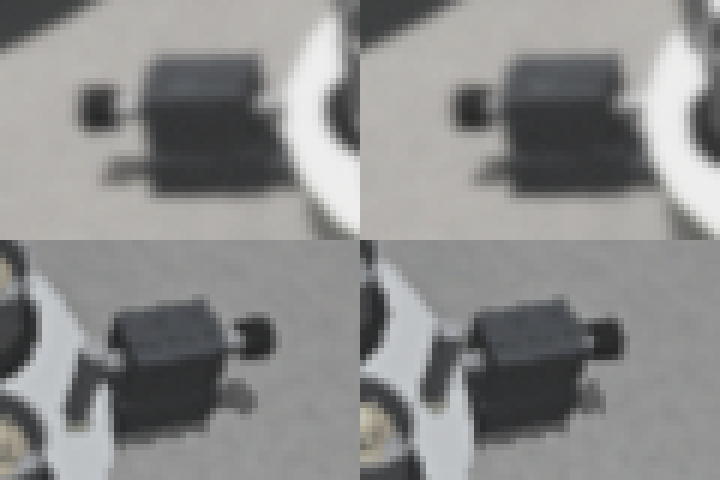

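The knob moved inward by about 7 mm in both views, from (98,107) to (473,107) in the upper crop pair and the same way in the lower pair. One tiny nudge will confirm the stop by feel.

Emit:
{"api": "drive_tool", "payload": {
  "deltas": [
    {"x": 0, "y": 0, "z": 0, "rx": 0, "ry": 0, "rz": 0, "claw": 0},
    {"x": 0, "y": 0, "z": 0, "rx": 0, "ry": 0, "rz": 0, "claw": 0},
    {"x": 0, "y": -0.0003, "z": 0, "rx": 0, "ry": 0, "rz": 0, "claw": 0},
    {"x": 0, "y": -0.0003, "z": 0, "rx": 0, "ry": 0, "rz": 0, "claw": 0},
    {"x": 0, "y": -0.0003, "z": 0, "rx": 0, "ry": 0, "rz": 0, "claw": 0},
    {"x": 0, "y": -0.0003, "z": 0, "rx": 0, "ry": 0, "rz": 0, "claw": 0},
    {"x": 0, "y": -0.0003, "z": 0, "rx": 0, "ry": 0, "rz": 0, "claw": 0},
    {"x": 0, "y": -0.0003, "z": 0, "rx": 0, "ry": 0, "rz": 0, "claw": 0},
    {"x": 0, "y": -0.0003, "z": 0, "rx": 0, "ry": 0, "rz": 0, "claw": 0},
    {"x": 0, "y": -0.0003, "z": 0, "rx": 0, "ry": 0, "rz": 0, "claw": 0}
  ]
}}

```text
t: 11.3
position: [0.4836, 0.0938, 0.0799]
tool_rot: [[0.002, -0.374, 0.927], [-0.001, 0.927, 0.374], [-1.0, -0.002, 0.002]]
force: [-0.9, 1.6, 0.4]
grip_width: -0.0001
```

```bash
python3 m.py i side scene
```

```text
t 11.3 pos [0.4836 0.0938 0.0799] r 0.1482 phi 203.52 yaw 21.96 F [-0.9  1.6  0.4]
side [0.6171 0.1531] th 1.057 60.56 0.0012 9
scene [0.6206 0.1535] th 0.0076 0.44 0.0005 10
```

Emit:
{"api": "drive_tool", "payload": {
  "deltas": [
    {"x": 0, "y": -0.0003, "z": 0, "rx": 0, "ry": 0, "rz": 0, "claw": 0},
    {"x": 0, "y": -0.0003, "z": 0, "rx": 0, "ry": 0, "rz": 0, "claw": 0},
    {"x": 0, "y": -0.0003, "z": 0, "rx": 0, "ry": 0, "rz": 0, "claw": 0},
    {"x": 0, "y": -0.0003, "z": 0, "rx": 0, "ry": 0, "rz": 0, "claw": 0},
    {"x": 0, "y": -0.0003, "z": 0, "rx": 0, "ry": 0, "rz": 0, "claw": 0},
    {"x": 0, "y": -0.0004, "z": 0, "rx": 0, "ry": 0, "rz": 0, "claw": 0},
    {"x": 0, "y": -0.0004, "z": 0, "rx": 0, "ry": 0, "rz": 0, "claw": 0},
    {"x": 0, "y": -0.0004, "z": 0, "rx": 0, "ry": 0, "rz": 0, "claw": 0},
    {"x": 0, "y": -0.0004, "z": 0, "rx": 0, "ry": 0, "rz": 0, "claw": 0},
    {"x": 0, "y": -0.0004, "z": 0, "rx": 0, "ry": 0, "rz": 0, "claw": 0}
  ]
}}

```text
t: 12.4
position: [0.4836, 0.0937, 0.0799]
tool_rot: [[0.001, -0.377, 0.926], [0.003, 0.926, 0.377], [-1.0, 0.003, 0.002]]
force: [-3.3, 3.3, 2.2]
grip_width: 0.0002
```

```bash
python3 m.py j side scene
```

```text
t 12.4 pos [0.4836 0.0937 0.0799] r 0.1482 phi 203.57 yaw 22.17 F [-3.3  3.3  2.2]
side [0.6171 0.1531] th 1.0557 60.49 0.0009 9
scene [0.6205 0.1535] th 0.0075 0.43 0.0004 10
```

The force is up to 4.7 N with no movement, so it is home at about 1.056 rad. I'll back off and lift.

Emit:
{"api": "drive_tool", "payload": {
  "deltas": [
    {"x": 0, "y": 0.002, "z": 0, "rx": 0, "ry": 0, "rz": 0, "claw": 0},
    {"x": 0, "y": 0.006, "z": 0, "rx": 0, "ry": 0, "rz": 0, "claw": 0},
    {"x": 0, "y": 0.008, "z": 0, "rx": 0, "ry": 0, "rz": 0, "claw": 0},
    {"x": -0.005, "y": 0.004, "z": 0, "rx": 0, "ry": 0, "rz": 0, "claw": 0},
    {"x": -0.025, "y": 0, "z": 0, "rx": 0, "ry": 0, "rz": 0, "claw": 0},
    {"x": -0.03, "y": 0, "z": 0, "rx": 0.1, "ry": 0, "rz": 0, "claw": 0},
    {"x": -0.03, "y": 0, "z": 0, "rx": 0.14, "ry": 0, "rz": 0, "claw": 0},
    {"x": -0.03, "y": 0, "z": 0, "rx": 0.14, "ry": 0, "rz": 0, "claw": 0},
    {"x": -0.03, "y": 0, "z": 0, "rx": 0.14, "ry": 0, "rz": 0, "claw": 0},
    {"x": -0.02, "y": 0, "z": 0, "rx": 0.14, "ry": 0, "rz": 0, "claw": 0}
  ]
}}

```text
t: 13.5
position: [0.4742, 0.1104, 0.2554]
tool_rot: [[-0.005, 0.296, 0.955], [-0.004, 0.955, -0.296], [-1.0, -0.005, -0.003]]
force: [-0.0, -0.6, -0.2]
grip_width: -0.0003
```

```bash
python3 m.py k side scene wrist; python3 - <<'E'
from h import *
for n in ['side','scene']:
  c=get_calibration(n)
  for t in 'fgjk':
    d=np.load(f'{n}_{t}.npy');P=cloud(n,c,d)
    m=(P[...,0]>.70)&(P[...,1]>.15)&(P[...,2]>.034)&(P[...,2]<.046);
    v=P[m][:,:2]-[.619,.153];r=np.hypot(*v.T);k=(r>.17)&(r<.30);
    print(n,t,np.sort(r[k])[-14:].mean().round(4))
E
```

```text
t 13.5 pos [0.4742 0.1104 0.2554] r 0.1514 phi 196.33 yaw -17.24 F [-0.  -0.6 -0.2]
side [0.6172 0.153 ] th 0.0071 0.41 0.0006 11
scene [0.6205 0.1537] th 1.0548 60.44 0.0005 11
wrist [0.6195 0.153 ] th 2.1006 120.36 0.0008 9
side f 0.2552
side g 0.2498
side j 0.2495
side k 0.2492
scene f 0.2545
scene g 0.25
scene j 0.2455
scene k 0.2471
```

View pics/wrist_k.png

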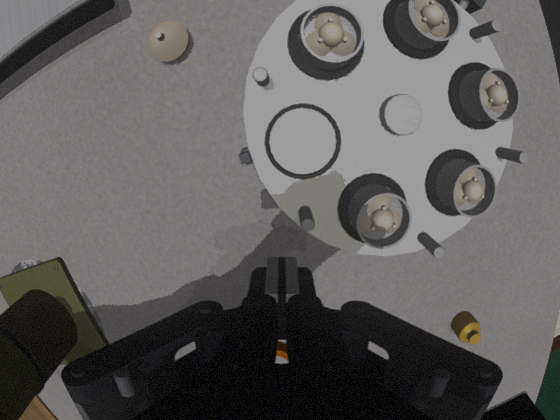

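```bash
python3 - <<'E'
from h import *
c=get_calibration('wrist')
print(at_z('wrist',c,303,140.5,.058).round(4), at_z('wrist',c,261,76,.104).round(4))
E
```

```text
[0.5095 0.1522 0.058 ] [0.4888 0.2227 0.104 ]
```

Emit:
{"api": "drive_tool", "payload": {
  "deltas": [
    {"x": 0, "y": -0.03, "z": 0.011, "rx": 0, "ry": 0, "rz": 0, "claw": 0.085},
    {"x": 0, "y": -0.045, "z": 0.017, "rx": 0, "ry": 0, "rz": 0, "claw": 0.085},
    {"x": 0, "y": -0.045, "z": 0.017, "rx": 0, "ry": 0, "rz": 0, "claw": 0.085},
    {"x": 0, "y": -0.045, "z": 0.017, "rx": 0, "ry": 0, "rz": 0, "claw": 0.085},
    {"x": 0, "y": -0.045, "z": 0.017, "rx": 0, "ry": 0, "rz": 0, "claw": 0.085},
    {"x": 0, "y": -0.045, "z": 0.017, "rx": 0, "ry": 0, "rz": 0, "claw": 0.085},
    {"x": 0, "y": -0.045, "z": 0.017, "rx": 0, "ry": 0, "rz": 0, "claw": 0.085},
    {"x": 0, "y": -0.045, "z": 0.017, "rx": 0, "ry": 0, "rz": 0, "claw": 0.085},
    {"x": 0, "y": -0.045, "z": 0.017, "rx": 0, "ry": 0, "rz": 0, "claw": 0.085},
    {"x": 0, "y": -0.03, "z": 0.011, "rx": 0, "ry": 0, "rz": 0, "claw": 0.085}
  ]
}}

```text
t: 14.65
position: [0.5069, -0.3436, 0.2422]
tool_rot: [[-0.024, 0.251, 0.968], [0.005, 0.968, -0.251], [-1.0, -0.001, -0.024]]
force: [-0.5, 0.0, -0.5]
grip_width: 0.0851
```

```bash
python3 - <<'E'
from h import *
s=read_state();print(np.round(s['position'],4),np.round(s['tool_rot'],3).tolist())
for n in ['wrist','scene']:
    c=get_calibration(n);im,d=snap(n,n+'_l.png');np.save(n+'_l.npy',d)
    q=loose(n,c,d,(.501,-.348),.05,.02)
    if len(q):
        q=q[q[:,2]<.07]
        h=q[(q[:,2]>.042)];print(n,len(q),q[:,2].max(),'ctr',((h.max(0)+h.min(0))/2).round(4),np.ptp(h,axis=0).round(4))
E
```

```text
[ 0.5069 -0.3436  0.2422] [[-0.024, 0.251, 0.968], [0.005, 0.968, -0.251], [-1.0, -0.001, -0.024]]
wrist 2443 0.05455549694935911 ctr [ 0.5016 -0.3513  0.0483] [0.0579 0.0577 0.0125]
scene 513 0.05593593862137979 ctr [ 0.5035 -0.3493  0.049 ] [0.0589 0.0586 0.0139]
```

View pics/wrist_l.png

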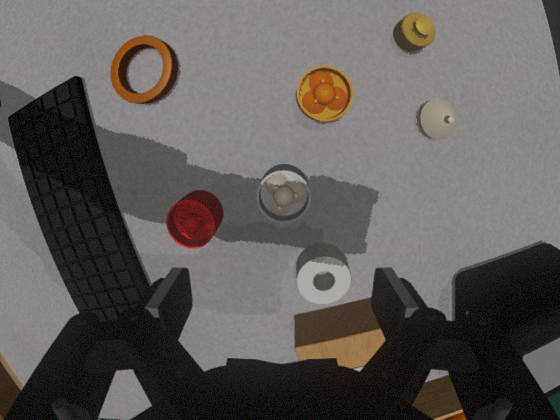

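The wrist view shows the steel tub with white garlic at (283,193). Red is at (192,222), orange at (324,93) and the label roll at (323,280). The tub centre comes out at about (0.502, -0.350), 58 mm across and about 55 mm high, which matches the text. Descending part way.

Emit:
{"api": "drive_tool", "payload": {
  "deltas": [
    {"x": 0.01, "y": -0.004, "z": -0.002, "rx": 0, "ry": -0.012, "rz": 0, "claw": 0.085},
    {"x": 0.015, "y": -0.0035, "z": -0.001, "rx": 0, "ry": -0.012, "rz": 0, "claw": 0.085},
    {"x": 0.018, "y": 0, "z": 0, "rx": 0, "ry": 0, "rz": 0, "claw": 0.085},
    {"x": 0.018, "y": 0, "z": 0, "rx": 0, "ry": 0, "rz": 0, "claw": 0.085},
    {"x": 0.018, "y": 0, "z": 0, "rx": 0, "ry": 0, "rz": 0, "claw": 0.085},
    {"x": 0.018, "y": 0, "z": 0, "rx": 0, "ry": 0, "rz": 0, "claw": 0.085},
    {"x": 0.018, "y": 0, "z": 0, "rx": 0, "ry": 0, "rz": 0, "claw": 0.085},
    {"x": 0.012, "y": 0, "z": 0, "rx": 0, "ry": 0, "rz": 0, "claw": 0.085},
    {"x": 0.004, "y": 0, "z": 0, "rx": 0, "ry": 0, "rz": 0, "claw": 0.085},
    {"x": 0, "y": 0, "z": 0, "rx": 0, "ry": 0, "rz": 0, "claw": 0.085}
  ]
}}

```text
t: 15.75
position: [0.4948, -0.3394, 0.0957]
tool_rot: [[-0.016, 0.235, 0.972], [0.014, 0.972, -0.235], [-1.0, 0.009, -0.019]]
force: [-0.1, -0.5, -0.5]
grip_width: 0.0853
```

```bash
python3 - <<'E'
from h import *
s=read_state();p=np.array(s['position']);R=np.array(s['tool_rot']);print(p.round(4),R.round(3).tolist())
for n in ['wrist']:
    c=get_calibration(n);im,d=snap(n,n+'_m.png');np.save(n+'_m.npy',d)
    q=loose(n,c,d,(.502,-.350),.04,.02)
    q=q[q[:,2]<.07]
    h=q[(q[:,2]>.042)];print(n,len(q),q[:,2].max(),'ctr',((h.max(0)+h.min(0))/2).round(4),np.ptp(h,axis=0).round(4))
print('tool delta to (.502,-.350,.012)',(R.T@(np.array([.502,-.350,.012])-p)).round(4))
E
```

```text
[ 0.4948 -0.3394  0.0957] [[-0.016, 0.235, 0.972], [0.014, 0.972, -0.235], [-1.0, 0.009, -0.019]]
wrist 6714 0.05477769216719505 ctr [ 0.5017 -0.3515  0.0484] [0.0579 0.058  0.0128]
tool delta to (.502,-.350,.012) [ 0.0834 -0.0094  0.0111]
```

View pics/wrist_m.png

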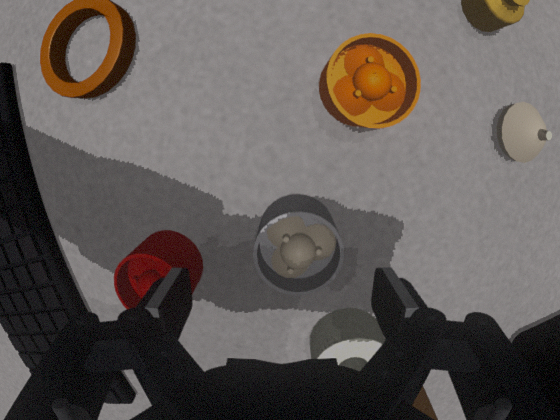

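Emit:
{"api": "drive_tool", "payload": {
  "deltas": [
    {"x": 0.003, "y": -0.0035, "z": 0.004, "rx": 0, "ry": -0.006, "rz": -0.004, "claw": 0.085},
    {"x": 0.003, "y": -0.0035, "z": 0.004, "rx": 0, "ry": -0.006, "rz": -0.003, "claw": 0.085},
    {"x": 0.003, "y": -0.0035, "z": 0.003, "rx": 0, "ry": -0.006, "rz": -0.003, "claw": 0.085},
    {"x": 0.003, "y": 0, "z": 0, "rx": 0, "ry": 0, "rz": 0, "claw": 0.085},
    {"x": 0.003, "y": 0, "z": 0, "rx": 0, "ry": 0, "rz": 0, "claw": 0.085},
    {"x": 0.003, "y": 0, "z": 0, "rx": 0, "ry": 0, "rz": 0, "claw": 0.085},
    {"x": 0.003, "y": 0, "z": 0, "rx": 0, "ry": 0, "rz": 0, "claw": 0.085},
    {"x": 0.003, "y": 0, "z": 0, "rx": 0, "ry": 0, "rz": 0, "claw": 0.085},
    {"x": 0.002, "y": 0, "z": 0, "rx": 0, "ry": 0, "rz": 0, "claw": 0.085},
    {"x": 0, "y": 0, "z": 0, "rx": 0, "ry": 0, "rz": 0, "claw": 0.085}
  ]
}}

```text
t: 16.8
position: [0.5055, -0.3548, 0.0702]
tool_rot: [[0.005, 0.235, 0.972], [-0.005, 0.972, -0.235], [-1.0, -0.003, 0.006]]
force: [-0.0, 0.3, -0.2]
grip_width: 0.085
```

```bash
cat > dl.py <<'E'
from h import *
import sys
t=np.array([float(a) for a in sys.argv[1:4]])
s=read_state();p=np.array(s['position']);R=np.array(s['tool_rot']);print(p.round(4),R.round(3).tolist(),'F',np.round(s['force'],1),'w',s['grip_width'])
g=np.array([0,0,-1])-R[:,0];l=R.T@g
print('delta',(R.T@(t-p)).round(4),'ry',(-l[2]).round(4),'rz',l[1].round(4),'yaw',np.degrees(np.arctan2(R[1,2],R[0,2])).round(2))
E
python3 dl.py .5018 -.351 .012
```

```text
[ 0.5055 -0.3548  0.0702] [[0.005, 0.235, 0.972], [-0.005, 0.972, -0.235], [-1.0, -0.003, 0.006]] F [-0.   0.3 -0.2] w 0.08495522742858184
delta [ 0.0582  0.003  -0.0048] ry 0.006 rz 0.0033 yaw -13.59
```

Emit:
{"api": "drive_tool", "payload": {
  "deltas": [
    {"x": 0.003, "y": 0.0015, "z": -0.0025, "rx": 0, "ry": 0.003, "rz": 0.002, "claw": 0.085},
    {"x": 0.006, "y": 0.0015, "z": -0.002, "rx": 0, "ry": 0.003, "rz": 0.001, "claw": 0.085},
    {"x": 0.008, "y": 0, "z": 0, "rx": 0, "ry": 0, "rz": 0, "claw": 0.085},
    {"x": 0.008, "y": 0, "z": 0, "rx": 0, "ry": 0, "rz": 0, "claw": 0.085},
    {"x": 0.008, "y": 0, "z": 0, "rx": 0, "ry": 0, "rz": 0, "claw": 0.085},
    {"x": 0.008, "y": 0, "z": 0, "rx": 0, "ry": 0, "rz": 0, "claw": 0.085},
    {"x": 0.008, "y": 0, "z": 0, "rx": 0, "ry": 0, "rz": 0, "claw": 0.085},
    {"x": 0.005, "y": 0, "z": 0, "rx": 0, "ry": 0, "rz": 0, "claw": 0.085},
    {"x": 0.002, "y": 0, "z": 0, "rx": 0, "ry": 0, "rz": 0, "claw": 0.085},
    {"x": 0, "y": 0, "z": 0, "rx": 0, "ry": 0, "rz": 0, "claw": 0.085}
  ]
}}

```text
t: 17.8
position: [0.5012, -0.35, 0.0081]
tool_rot: [[-0.002, 0.235, 0.972], [0.001, 0.972, -0.235], [-1.0, 0.001, -0.002]]
force: [-0.8, 0.9, 0.3]
grip_width: 0.0851
```

```bash
python3 dl.py .5018 -.351 .012; python3 -c "
from h import *
snap('wrist','wrist_n.png')"
```

```text
[ 0.5012 -0.35    0.0081] [[-0.002, 0.235, 0.972], [0.001, 0.972, -0.235], [-1.0, 0.001, -0.002]] F [-0.8  0.9  0.3] w 0.085111520546037
delta [-0.0039 -0.0008  0.0008] ry -0.0019 rz -0.0006 yaw -13.58
```

View pics/wrist_n.png

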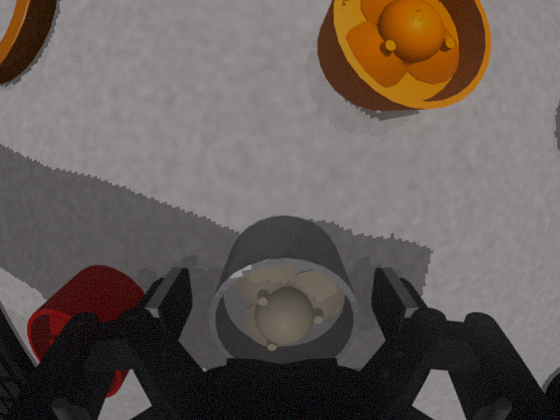

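The tub sits centred between the open fingers at (284,290). I'll raise slightly and close.

Emit:
{"api": "drive_tool", "payload": {
  "deltas": [
    {"x": -0.004, "y": -0.0005, "z": 0.0005, "rx": 0, "ry": -0.002, "rz": 0, "claw": 0.085},
    {"x": -0.001, "y": 0, "z": 0, "rx": 0, "ry": 0, "rz": 0, "claw": 0.07},
    {"x": 0, "y": 0, "z": 0, "rx": 0, "ry": 0, "rz": 0, "claw": 0.065},
    {"x": 0, "y": 0, "z": 0, "rx": 0, "ry": 0, "rz": 0, "claw": 0.06},
    {"x": 0, "y": 0, "z": 0, "rx": 0, "ry": 0, "rz": 0, "claw": 0.055},
    {"x": 0, "y": 0, "z": 0, "rx": 0, "ry": 0, "rz": 0, "claw": 0.05},
    {"x": 0, "y": 0, "z": 0, "rx": 0, "ry": 0, "rz": 0, "claw": 0.05},
    {"x": 0, "y": 0, "z": 0, "rx": 0, "ry": 0, "rz": 0, "claw": 0.05},
    {"x": 0, "y": 0, "z": 0, "rx": 0, "ry": 0, "rz": 0, "claw": 0.05},
    {"x": 0, "y": 0, "z": 0, "rx": 0, "ry": 0, "rz": 0, "claw": 0.05}
  ]
}}

```text
t: 18.85
position: [0.5027, -0.3515, 0.0157]
tool_rot: [[0.003, 0.235, 0.972], [-0.001, 0.972, -0.235], [-1.0, -0.001, 0.004]]
force: [0.7, 0.6, 1.2]
grip_width: 0.0567
```

```bash
python3 dl.py .5018 -.351 .20
```

```text
[ 0.5027 -0.3515  0.0157] [[0.003, 0.235, 0.972], [-0.001, 0.972, -0.235], [-1.0, -0.001, 0.004]] F [0.7 0.6 1.2] w 0.056699102100899595
delta [-0.1843  0.0002 -0.0004] ry 0.0036 rz 0.0006 yaw -13.59
```

Emit:
{"api": "drive_tool", "payload": {
  "deltas": [
    {"x": -0.003, "y": 0, "z": 0, "rx": 0, "ry": 0, "rz": 0, "claw": 0.05},
    {"x": -0.008, "y": 0, "z": 0, "rx": 0, "ry": 0, "rz": 0, "claw": 0.05},
    {"x": -0.015, "y": 0, "z": 0, "rx": 0, "ry": 0, "rz": 0, "claw": 0.05},
    {"x": -0.025, "y": 0, "z": 0, "rx": 0, "ry": 0, "rz": 0, "claw": 0.05},
    {"x": -0.025, "y": 0, "z": 0, "rx": 0, "ry": 0, "rz": 0, "claw": 0.05},
    {"x": -0.025, "y": 0, "z": 0, "rx": 0, "ry": 0, "rz": 0, "claw": 0.05},
    {"x": -0.025, "y": 0, "z": 0, "rx": 0, "ry": 0, "rz": 0, "claw": 0.05},
    {"x": -0.025, "y": 0, "z": 0, "rx": 0, "ry": 0, "rz": 0, "claw": 0.05},
    {"x": -0.02, "y": 0, "z": 0, "rx": 0, "ry": 0, "rz": 0, "claw": 0.05},
    {"x": -0.01, "y": 0, "z": 0, "rx": 0, "ry": 0, "rz": 0, "claw": 0.05}
  ]
}}

```text
t: 19.85
position: [0.5004, -0.3503, 0.2102]
tool_rot: [[0.003, 0.235, 0.972], [-0.001, 0.972, -0.235], [-1.0, -0.001, 0.003]]
force: [-0.5, -0.3, -1.2]
grip_width: 0.0571
```

```bash
python3 dl.py .5115 .152 .2; python3 -c "
from h import *
for n in ['wrist','scene']:
    c=get_calibration(n);im,d=snap(n,n+'_o.png');np.save(n+'_o.npy',d)
    s=read_state();p=np.array(s['position']);P=cloud(n,c,d)
    q=loose(n,c,d,p,.045,.1);q=q[(q[:,2]<p[2]+.04)];print(n,q.min(0).round(3),q.max(0).round(3))
"
```

```text
[ 0.5004 -0.3503  0.2102] [[0.003, 0.235, 0.972], [-0.001, 0.972, -0.235], [-1.0, -0.001, 0.003]] F [-0.5 -0.3 -1.2] w 0.05706005865834031
delta [ 0.0096  0.4909 -0.1071] ry 0.0027 rz 0.0006 yaw -13.57
wrist [ 0.46  -0.379  0.193] [ 0.543 -0.321  0.251]
scene [ 0.466 -0.379  0.193] [ 0.543 -0.336  0.249]
```

View pics/wrist_o.png

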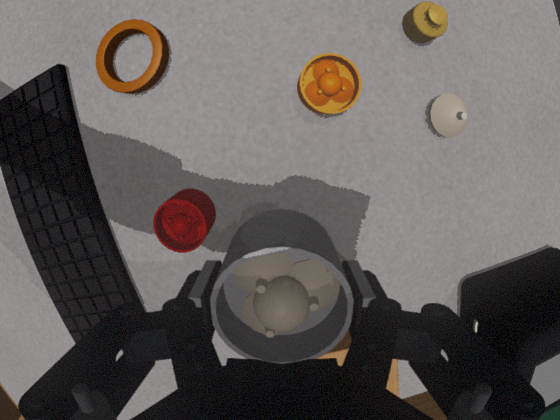

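View pics/scene_o.png

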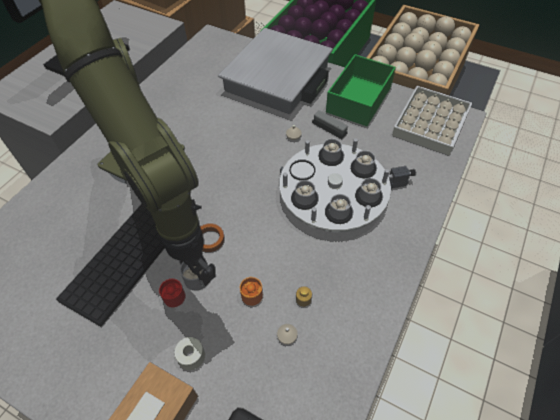

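The tub is held upright between the fingers (wrist picture, (282,290)). The carousel is at rest in the scene picture with the empty collar at (302,170). Carrying it over.

Emit:
{"api": "drive_tool", "payload": {
  "deltas": [
    {"x": 0, "y": 0.02, "z": -0.005, "rx": 0, "ry": 0, "rz": 0, "claw": 0.05},
    {"x": 0, "y": 0.04, "z": -0.009, "rx": 0, "ry": 0, "rz": 0, "claw": 0.05},
    {"x": 0, "y": 0.045, "z": -0.01, "rx": 0, "ry": 0, "rz": 0, "claw": 0.05},
    {"x": 0, "y": 0.045, "z": -0.01, "rx": 0, "ry": 0, "rz": 0, "claw": 0.05},
    {"x": 0, "y": 0.045, "z": -0.01, "rx": 0, "ry": 0, "rz": 0, "claw": 0.05},
    {"x": 0, "y": 0.045, "z": -0.01, "rx": 0, "ry": 0, "rz": 0, "claw": 0.05},
    {"x": 0, "y": 0.045, "z": -0.01, "rx": 0, "ry": 0, "rz": 0, "claw": 0.05},
    {"x": 0, "y": 0.045, "z": -0.01, "rx": 0, "ry": 0, "rz": 0, "claw": 0.05},
    {"x": 0, "y": 0.035, "z": -0.008, "rx": 0, "ry": 0, "rz": 0, "claw": 0.05},
    {"x": 0, "y": 0.02, "z": -0.005, "rx": 0, "ry": 0, "rz": 0, "claw": 0.05}
  ]
}}

```text
t: 20.95
position: [0.5005, 0.0533, 0.1979]
tool_rot: [[-0.015, 0.245, 0.969], [-0.003, 0.969, -0.245], [-1.0, -0.007, -0.014]]
force: [0.7, 0.2, -0.8]
grip_width: 0.0566
```

```bash
python3 dl.py .5115 .152 .2; python3 m.py p wrist side; python3 -c "
from h import *
c=get_calibration('wrist');print(proj('wrist',c,(.5115,.152,.058)))"
```

```text
[0.5005 0.0533 0.1979] [[-0.015, 0.245, 0.969], [-0.003, 0.969, -0.245], [-1.0, -0.007, -0.014]] F [ 0.7  0.2 -0.8] w 0.05655042146782443
delta [-0.0025  0.0984 -0.0135] ry -0.0135 rz 0.0065 yaw -14.19
t 20.95 pos [0.5005 0.0533 0.1979] r 0.1553 phi 219.95 yaw -14.19 F [ 0.7  0.2 -0.8]
wrist [0.6198 0.153 ] th 2.0961 120.1 0.0006 6
side [0.6172 0.1531] th 2.1022 120.45 0.0005 11
(np.float64(269.0430129002032), np.float64(90.60728460437929))
```

View pics/wrist_p.png

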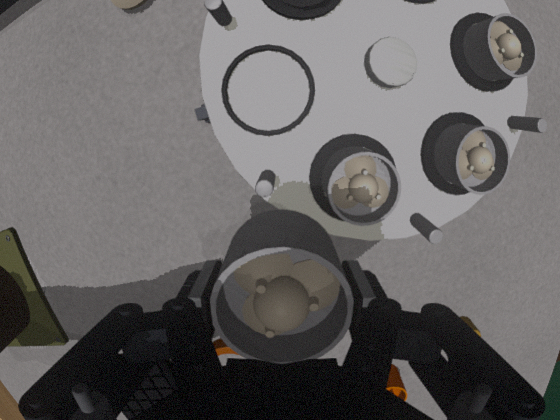

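The collar centre appears at (268,90) against a projected (269,90.6), so the pocket at (0.5115, 0.152) is confirmed.

Emit:
{"api": "drive_tool", "payload": {
  "deltas": [
    {"x": 0, "y": 0.015, "z": -0.002, "rx": 0, "ry": -0.004, "rz": 0.002, "claw": 0.05},
    {"x": 0, "y": 0.018, "z": -0.002, "rx": 0, "ry": -0.004, "rz": 0.002, "claw": 0.05},
    {"x": 0, "y": 0.018, "z": -0.002, "rx": 0, "ry": -0.004, "rz": 0.002, "claw": 0.05},
    {"x": 0, "y": 0.016, "z": -0.002, "rx": 0, "ry": 0, "rz": 0, "claw": 0.05},
    {"x": 0, "y": 0.012, "z": -0.002, "rx": 0, "ry": 0, "rz": 0, "claw": 0.05},
    {"x": 0, "y": 0.008, "z": -0.001, "rx": 0, "ry": 0, "rz": 0, "claw": 0.05},
    {"x": 0, "y": 0.004, "z": 0, "rx": 0, "ry": 0, "rz": 0, "claw": 0.05},
    {"x": 0, "y": 0.001, "z": 0, "rx": 0, "ry": 0, "rz": 0, "claw": 0.05},
    {"x": 0, "y": 0, "z": 0, "rx": 0, "ry": 0, "rz": 0, "claw": 0.05},
    {"x": 0, "y": 0, "z": 0, "rx": 0, "ry": 0, "rz": 0, "claw": 0.05}
  ]
}}

```text
t: 22.05
position: [0.5087, 0.1399, 0.1917]
tool_rot: [[-0.014, 0.251, 0.968], [-0.009, 0.968, -0.251], [-1.0, -0.013, -0.011]]
force: [-0.3, 0.9, -3.0]
grip_width: 0.0569
```

```bash
python3 dl.py .5115 .152 .12
```

```text
[0.5087 0.1399 0.1917] [[-0.014, 0.251, 0.968], [-0.009, 0.968, -0.251], [-1.0, -0.013, -0.011]] F [-0.3  0.9 -3. ] w 0.05693696048674081
delta [0.0715 0.0133 0.0005] ry -0.0115 rz 0.0125 yaw -14.54
```

Emit:
{"api": "drive_tool", "payload": {
  "deltas": [
    {"x": 0.003, "y": 0.004, "z": 0, "rx": 0, "ry": -0.004, "rz": 0.005, "claw": 0.05},
    {"x": 0.007, "y": 0.005, "z": 0, "rx": 0, "ry": -0.004, "rz": 0.005, "claw": 0.05},
    {"x": 0.01, "y": 0.003, "z": 0, "rx": 0, "ry": -0.004, "rz": 0.005, "claw": 0.05},
    {"x": 0.01, "y": 0.001, "z": 0, "rx": 0, "ry": -0.002, "rz": 0.002, "claw": 0.05},
    {"x": 0.01, "y": 0, "z": 0, "rx": 0, "ry": 0, "rz": 0, "claw": 0.05},
    {"x": 0.01, "y": 0, "z": 0, "rx": 0, "ry": 0, "rz": 0, "claw": 0.05},
    {"x": 0.01, "y": 0, "z": 0, "rx": 0, "ry": 0, "rz": 0, "claw": 0.05},
    {"x": 0.005, "y": 0, "z": 0, "rx": 0, "ry": 0, "rz": 0, "claw": 0.05},
    {"x": 0.001, "y": 0, "z": 0, "rx": 0, "ry": 0, "rz": 0, "claw": 0.05},
    {"x": 0, "y": 0, "z": 0, "rx": 0, "ry": 0, "rz": 0, "claw": 0.05}
  ]
}}

```text
t: 23.05
position: [0.5124, 0.1528, 0.1199]
tool_rot: [[0.005, 0.253, 0.967], [0.005, 0.967, -0.253], [-1.0, 0.006, 0.004]]
force: [0.4, 0.2, -2.0]
grip_width: 0.0569
```

```bash
python3 dl.py .5115 .152 .072;python3 -c "
from h import *
for n in ['wrist','side']: snap(n,n+'_q.png')
i=cv2.imread('pics/side_q.png');cv2.imwrite('pics/side_qc.png',cv2.resize(i[180:300,140:300],None,fx=4,fy=4))"
```

```text
[0.5124 0.1528 0.1199] [[0.005, 0.253, 0.967], [0.005, 0.967, -0.253], [-1.0, 0.006, 0.004]] F [ 0.4  0.2 -2. ] w 0.05688555311455665
delta [ 0.0479 -0.0013 -0.0009] ry 0.0036 rz -0.0058 yaw -14.66
```

View pics/wrist_q.png

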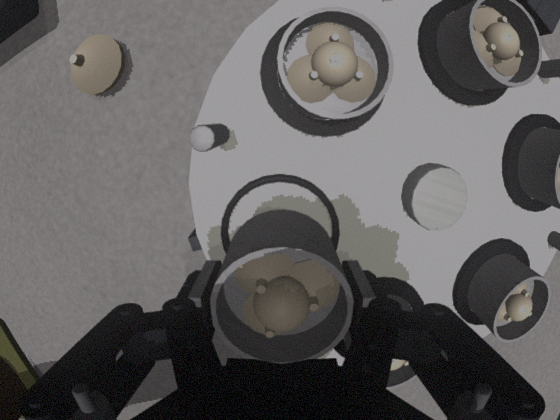

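View pics/side_qc.png

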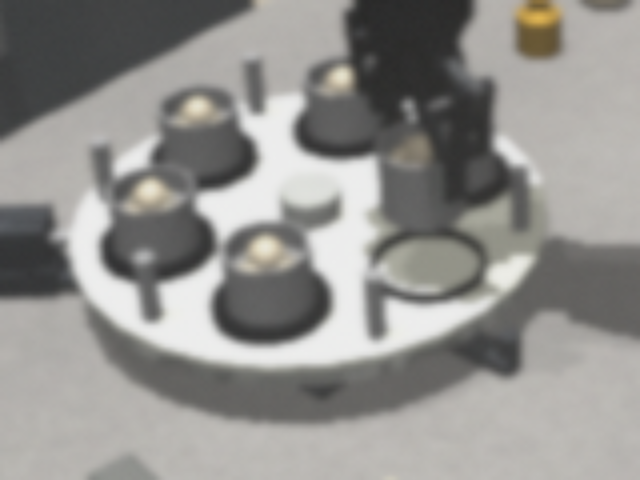

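The tub is centred over the collar: the wrist view has the collar at x≈281 and the tub at x≈282. Lowering.

Emit:
{"api": "drive_tool", "payload": {
  "deltas": [
    {"x": 0.003, "y": -0.0008, "z": -0.0005, "rx": 0, "ry": 0.002, "rz": -0.003, "claw": 0.05},
    {"x": 0.005, "y": -0.0005, "z": -0.0004, "rx": 0, "ry": 0.001, "rz": -0.002, "claw": 0.05},
    {"x": 0.006, "y": 0, "z": 0, "rx": 0, "ry": 0, "rz": 0, "claw": 0.05},
    {"x": 0.006, "y": 0, "z": 0, "rx": 0, "ry": 0, "rz": 0, "claw": 0.05},
    {"x": 0.006, "y": 0, "z": 0, "rx": 0, "ry": 0, "rz": 0, "claw": 0.05},
    {"x": 0.005, "y": 0, "z": 0, "rx": 0, "ry": 0, "rz": 0, "claw": 0.05},
    {"x": 0.004, "y": 0, "z": 0, "rx": 0, "ry": 0, "rz": 0, "claw": 0.05},
    {"x": 0.002, "y": 0, "z": 0, "rx": 0, "ry": 0, "rz": 0, "claw": 0.05},
    {"x": 0.001, "y": 0, "z": 0, "rx": 0, "ry": 0, "rz": 0, "claw": 0.05},
    {"x": 0, "y": 0, "z": 0, "rx": 0, "ry": 0, "rz": 0, "claw": 0.05}
  ]
}}

```text
t: 24.15
position: [0.5122, 0.152, 0.0795]
tool_rot: [[0.003, 0.253, 0.967], [0.001, 0.967, -0.253], [-1.0, 0.002, 0.002]]
force: [-0.3, 0.2, -1.2]
grip_width: 0.0569
```

```bash
python3 dl.py .5115 .152 .0697
```

```text
[0.5122 0.152  0.0795] [[0.003, 0.253, 0.967], [0.001, 0.967, -0.253], [-1.0, 0.002, 0.002]] F [-0.3  0.2 -1.2] w 0.05694265900051124
delta [ 0.0098 -0.0002 -0.0007] ry 0.0023 rz -0.0018 yaw -14.67
```

Now 8 mm more, slowly.

Emit:
{"api": "drive_tool", "payload": {
  "deltas": [
    {"x": 0.001, "y": 0, "z": -0.0004, "rx": 0, "ry": 0.001, "rz": -0.001, "claw": 0.05},
    {"x": 0.001, "y": 0, "z": -0.0003, "rx": 0, "ry": 0.001, "rz": -0.001, "claw": 0.05},
    {"x": 0.001, "y": 0, "z": 0, "rx": 0, "ry": 0, "rz": 0, "claw": 0.05},
    {"x": 0.001, "y": 0, "z": 0, "rx": 0, "ry": 0, "rz": 0, "claw": 0.05},
    {"x": 0.001, "y": 0, "z": 0, "rx": 0, "ry": 0, "rz": 0, "claw": 0.05},
    {"x": 0.001, "y": 0, "z": 0, "rx": 0, "ry": 0, "rz": 0, "claw": 0.05},
    {"x": 0.001, "y": 0, "z": 0, "rx": 0, "ry": 0, "rz": 0, "claw": 0.05},
    {"x": 0.0005, "y": 0, "z": 0, "rx": 0, "ry": 0, "rz": 0, "claw": 0.05},
    {"x": 0.0005, "y": 0, "z": 0, "rx": 0, "ry": 0, "rz": 0, "claw": 0.05},
    {"x": 0, "y": 0, "z": 0, "rx": 0, "ry": 0, "rz": 0, "claw": 0.05}
  ]
}}

```text
t: 25.15
position: [0.512, 0.1524, 0.0714]
tool_rot: [[0.001, 0.253, 0.967], [0.0, 0.967, -0.253], [-1.0, 0.0, 0.001]]
force: [-0.4, -0.3, -1.4]
grip_width: 0.0565
```

```bash
python3 dl.py .5115 .152 .0697
```

```text
[0.512  0.1524 0.0714] [[0.001, 0.253, 0.967], [0.0, 0.967, -0.253], [-1.0, 0.0, 0.001]] F [-0.4 -0.3 -1.4] w 0.056542080411362966
delta [ 0.0017 -0.0005 -0.0004] ry 0.0014 rz -0.0005 yaw -14.68
```

Emit:
{"api": "drive_tool", "payload": {
  "deltas": [
    {"x": 0.0003, "y": 0, "z": 0, "rx": 0, "ry": 0, "rz": 0, "claw": 0.05},
    {"x": 0.0003, "y": 0, "z": 0, "rx": 0, "ry": 0, "rz": 0, "claw": 0.05},
    {"x": 0.0003, "y": 0, "z": 0, "rx": 0, "ry": 0, "rz": 0, "claw": 0.05},
    {"x": 0.0003, "y": 0, "z": 0, "rx": 0, "ry": 0, "rz": 0, "claw": 0.05},
    {"x": 0.0003, "y": 0, "z": 0, "rx": 0, "ry": 0, "rz": 0, "claw": 0.05},
    {"x": 0.0003, "y": 0, "z": 0, "rx": 0, "ry": 0, "rz": 0, "claw": 0.05},
    {"x": 0.0003, "y": 0, "z": 0, "rx": 0, "ry": 0, "rz": 0, "claw": 0.05},
    {"x": 0.0003, "y": 0, "z": 0, "rx": 0, "ry": 0, "rz": 0, "claw": 0.05},
    {"x": 0.0003, "y": 0, "z": 0, "rx": 0, "ry": 0, "rz": 0, "claw": 0.05},
    {"x": 0.0003, "y": 0, "z": 0, "rx": 0, "ry": 0, "rz": 0, "claw": 0.05}
  ]
}}

```text
t: 26.15
position: [0.5121, 0.1524, 0.0696]
tool_rot: [[0.002, 0.253, 0.967], [0.0, 0.967, -0.253], [-1.0, 0.001, 0.002]]
force: [-2.2, -0.6, 4.6]
grip_width: 0.057
```

```bash
python3 dl.py .5115 .152 .0697; python3 m.py r side
```

```text
[0.5121 0.1524 0.0696] [[0.002, 0.253, 0.967], [0.0, 0.967, -0.253], [-1.0, 0.001, 0.002]] F [-2.2 -0.6  4.6] w 0.056955850906870276
delta [-0.0001 -0.0006 -0.0005] ry 0.0022 rz -0.0008 yaw -14.68
t 26.15 pos [0.5121 0.1524 0.0696] r 0.1074 phi 180.31 yaw -14.68 F [-2.2 -0.6  4.6]
side [0.6173 0.153 ] th 0.0115 0.66 0.0006 9
```

Contact is felt at z = 0.0696 with 4.6 N, which is the expected height. Releasing gently.

Emit:
{"api": "drive_tool", "payload": {
  "deltas": [
    {"x": 0, "y": 0, "z": 0, "rx": 0, "ry": 0, "rz": 0, "claw": 0.058},
    {"x": 0, "y": 0, "z": 0, "rx": 0, "ry": 0, "rz": 0, "claw": 0.06},
    {"x": 0, "y": 0, "z": 0, "rx": 0, "ry": 0, "rz": 0, "claw": 0.062},
    {"x": 0, "y": 0, "z": 0, "rx": 0, "ry": 0, "rz": 0, "claw": 0.065},
    {"x": 0, "y": 0, "z": 0, "rx": 0, "ry": 0, "rz": 0, "claw": 0.07},
    {"x": 0, "y": 0, "z": 0, "rx": 0, "ry": 0, "rz": 0, "claw": 0.075},
    {"x": 0, "y": 0, "z": 0, "rx": 0, "ry": 0, "rz": 0, "claw": 0.078},
    {"x": 0, "y": 0, "z": 0, "rx": 0, "ry": 0, "rz": 0, "claw": 0.078},
    {"x": 0, "y": 0, "z": 0, "rx": 0, "ry": 0, "rz": 0, "claw": 0.078},
    {"x": 0, "y": 0, "z": 0, "rx": 0, "ry": 0, "rz": 0, "claw": 0.078}
  ]
}}

```text
t: 27.2
position: [0.5127, 0.1526, 0.0688]
tool_rot: [[0.003, 0.253, 0.967], [0.001, 0.967, -0.253], [-1.0, 0.001, 0.003]]
force: [0.3, 0.6, -0.8]
grip_width: 0.0779
```

```bash
python3 dl.py .5115 .152 .2; python3 m.py s wrist
```

```text
[0.5127 0.1526 0.0688] [[0.003, 0.253, 0.967], [0.001, 0.967, -0.253], [-1.0, 0.001, 0.003]] F [ 0.3  0.6 -0.8] w 0.07793100105081315
delta [-0.1312 -0.0007 -0.0006] ry 0.0028 rz -0.0014 yaw -14.68
t 27.2 pos [0.5127 0.1526 0.0688] r 0.1068 phi 180.21 yaw -14.68 F [ 0.3  0.6 -0.8]
wrist [0.62   0.1531] th 2.0991 120.27 0.0027 4
```

View pics/wrist_s.png

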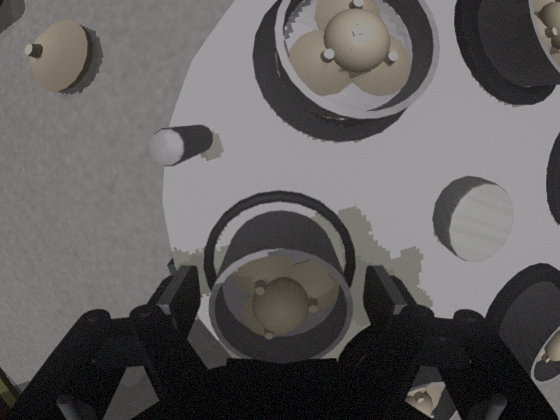

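The fingers are clear on both sides and the tub stands in the collar at about (281,245). Going straight up.

Emit:
{"api": "drive_tool", "payload": {
  "deltas": [
    {"x": -0.003, "y": 0, "z": 0, "rx": 0, "ry": 0, "rz": 0, "claw": 0.078},
    {"x": -0.006, "y": 0, "z": 0, "rx": 0, "ry": 0, "rz": 0, "claw": 0.078},
    {"x": -0.01, "y": 0, "z": 0, "rx": 0, "ry": 0, "rz": 0, "claw": 0.078},
    {"x": -0.015, "y": 0, "z": 0, "rx": 0, "ry": 0, "rz": 0, "claw": 0.078},
    {"x": -0.02, "y": 0, "z": 0, "rx": 0, "ry": 0, "rz": 0, "claw": 0.078},
    {"x": -0.025, "y": 0, "z": 0, "rx": 0, "ry": 0, "rz": 0, "claw": 0.078},
    {"x": -0.025, "y": 0, "z": 0, "rx": 0, "ry": 0, "rz": 0, "claw": 0.078},
    {"x": -0.025, "y": -0.01, "z": 0, "rx": 0, "ry": 0, "rz": 0, "claw": 0.078},
    {"x": -0.02, "y": -0.02, "z": 0, "rx": 0, "ry": 0, "rz": 0, "claw": 0.078},
    {"x": 0, "y": -0.02, "z": 0, "rx": 0, "ry": 0, "rz": 0, "claw": 0.078}
  ]
}}

```text
t: 28.25
position: [0.5001, 0.1066, 0.23]
tool_rot: [[0.008, 0.248, 0.969], [0.004, 0.969, -0.248], [-1.0, 0.006, 0.007]]
force: [0.6, -0.3, -0.0]
grip_width: 0.0779
```

Emit:
{"api": "drive_tool", "payload": {
  "deltas": [
    {"x": 0, "y": -0.02, "z": 0, "rx": 0, "ry": 0, "rz": 0, "claw": 0.078},
    {"x": 0, "y": -0.02, "z": 0, "rx": 0, "ry": 0, "rz": 0, "claw": 0.078},
    {"x": 0, "y": -0.02, "z": 0, "rx": 0, "ry": 0, "rz": 0, "claw": 0.078},
    {"x": 0, "y": -0.02, "z": 0, "rx": 0, "ry": 0, "rz": 0, "claw": 0.078},
    {"x": 0, "y": -0.015, "z": 0, "rx": 0, "ry": 0, "rz": 0, "claw": 0.078},
    {"x": 0, "y": -0.005, "z": 0, "rx": 0, "ry": 0, "rz": 0, "claw": 0.078},
    {"x": 0, "y": 0, "z": 0, "rx": 0, "ry": 0, "rz": 0, "claw": 0.078},
    {"x": 0, "y": 0, "z": 0, "rx": 0, "ry": 0, "rz": 0, "claw": 0.078},
    {"x": 0, "y": 0, "z": 0, "rx": 0, "ry": 0, "rz": 0, "claw": 0.078},
    {"x": 0, "y": 0, "z": 0, "rx": 0, "ry": 0, "rz": 0, "claw": 0.078}
  ]
}}

```text
t: 29.25
position: [0.4745, 0.0054, 0.2375]
tool_rot: [[0.019, 0.249, 0.968], [0.005, 0.969, -0.249], [-1.0, 0.009, 0.017]]
force: [0.2, -0.1, -0.1]
grip_width: 0.078
```

```bash
python3 m.py t side scene wrist; python3 - <<'E'
from h import *
for n in ['side','scene']:
  c=get_calibration(n)
  for t in 'fkt':
    d=np.load(f'{n}_{t}.npy');P=cloud(n,c,d)
    m=(P[...,0]>.70)&(P[...,1]>.15)&(P[...,2]>.034)&(P[...,2]<.046);
    v=P[m][:,:2]-[.619,.153];r=np.hypot(*v.T);k=(r>.17)&(r<.30);
    print(n,t,np.sort(r[k])[-14:].mean().round(4))
for n in ['wrist','scene','side']:
  c=get_calibration(n)
  d=np.load(f'{n}_t.npy');q=loose(n,c,d,(.5115,.152),.036,.07);q=q[(q[:,2]<.13)]
  r=q[(q[:,2]>.09)&(q[:,2]<.112)];print(n,'tub',((r.min(0)+r.max(0))/2).round(4),np.ptp(r,axis=0).round(4),q[:,2].max().round(4))
i=cv2.imread('pics/side_t.png');cv2.imwrite('pics/side_tc.png',cv2.resize(i[170:330,110:300],None,fx=4,fy=3.7))
E
```

```text
t 29.25 pos [0.4745 0.0054 0.2375] r 0.2069 phi 225.5 yaw -14.41 F [ 0.2 -0.1 -0.1]
side [0.6171 0.153 ] th 1.0548 60.44 0.0005 10
scene [0.6206 0.1536] th 2.1027 120.48 0.0006 12
wrist [0.6198 0.153 ] th 1.049 60.1 0.0006 6
side f 0.2552
side k 0.2492
side t 0.2497
scene f 0.2545
scene k 0.2471
scene t 0.246
wrist tub [0.5115 0.1521 0.0994] [0.0581 0.0583 0.0188] 0.1088
scene tub [0.5135 0.1544 0.1001] [0.0586 0.0635 0.0202] 0.1102
side tub [0.5094 0.1524 0.1003] [0.0606 0.0599 0.0205] 0.1106
```

View pics/side_tc.png

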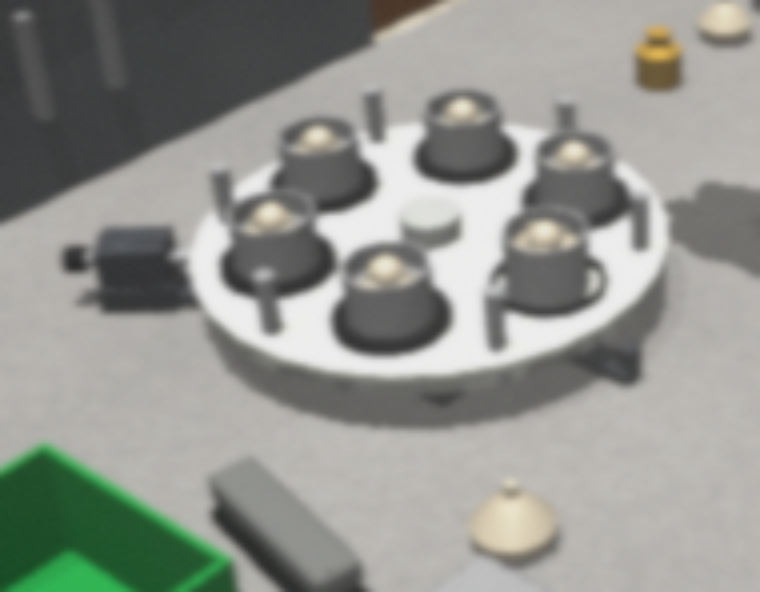

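View pics/scene_t.png

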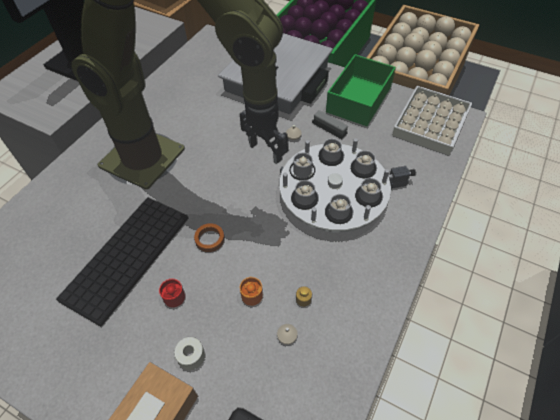

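View pics/wrist_t.png

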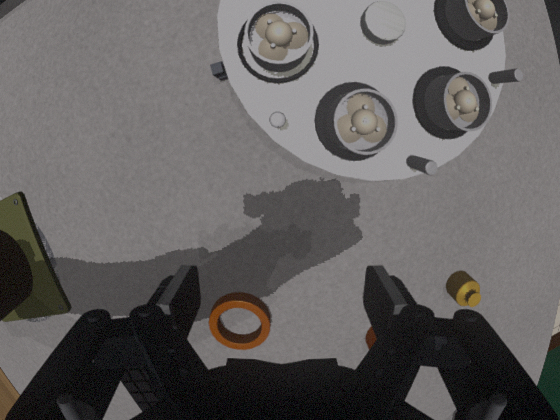

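The tub stands upright at (0.5115, 0.152), inside the collar ((545,265) in the side crop), with its top at 109 mm. The carousel is at 60.4° as before, the knob is in, and nothing else has moved. Handing in.

```bash
python3 -c "
from cell import *
print(hand_in())"
```

```text
the job is handed in; nothing more can be done
None
```

The carousel is clicked into its next notch, the steel tub is standing in the empty pocket, and the job is handed in at about 29.5 s of the 67 s allowed. `hand_in` gives no verdict, so what follows is from my own last checks.

- **Carousel:** I pushed it counter-clockwise by the peg with 3 to 4 N from 0.55 rad. At about 1.05 rad the force fell to zero, the wheel ran ahead by itself, and the plunger knob moved in 5 to 8 mm. A tiny nudge met 4.7 N without moving it, so I backed off.
- **Tub:** I picked the loose steel pot with white garlic and left the red and orange look-alikes alone. I lowered it until it met about 4.6 N at the expected height, released it and moved the arm clear.
- **Last checks:**
  - The carousel is still at 60.4° (1.055 rad) in the side and scene views, and the knob is still in.
  - The tub is upright and centred to within about 1 mm in the wrist view.
  - The other things look unmoved.
- **Disagreements:** The side and scene cameras put the tub about 2 to 3 mm off the wrist reading, in opposite directions. The wrist view read the carousel angle as 60.1°. While the tub was being set down, the side view read 0.2° more, and it went back to 60.4° after release.

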